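# Load a plane iron into the honing stand from its blocked caddy

### The arm

A 6-joint arm with a two-finger parallel gripper is mounted at the origin on a cart in front of the work surface, level with it; the furniture and walls round the work are solid. World frame = base frame: x ahead of the robot, y to its left, z up, the work surface at z = 0. Lengths are in mm, angles in rad, forces in N, time in s.
With the tool pointing down it reaches from about 300 to 775 mm from the base axis. Payload 14.6 kg.
Tool frame: the origin (TCP) lies midway between the tips of the shut fingers; the grasp point (between the pads) lies 19 mm behind it; x points along the fingers, z is the direction in which the jaws open and shut, and the axes are right-handed (so a half turn about x gives the same grasp; the last joint's range is limited). The gripper opens to 94 mm and grips with 3 to 60 N. Pads are 16 mm wide; open, the fingers measure 119 mm over their backs; the gripper's body (75 mm by 177 mm) begins 78 mm behind the grasp point.
Start: joints at [-0.067, 0.3, 1.521, -0, 1.321, -0.067], TCP at [549.99, -0.002, 205.446] pointing down, gripper open.
Joint ranges: [-3.03, 3.03], [-0.79, 2.21], [0.23, 2.52], [-1.04, 4.18], [0, 3.07], [-2.55, 2.55]. Speed limits (rad/s): [2.22, 2.22, 2.57, 3.14, 3.14, 3.14].

### API

Orientations are given as [roll, pitch, yaw] about the fixed x, y, z axes, in that order (R = Rz(yaw) Ry(pitch) Rx(roll)).
In Python, from cell import * gives the robot as it stands.
- The arm moves only by the tool play_rows, never from a script. Its argument "motion" is one flat list of numbers, 7 for each row, row after row: the turn, a rotation vector about the tool's x, y, z in rad, then the shift along the tool's x, y, z in m, then the closure, from -1 (fully open) to 1 (shut), so that 0 is half open. In form: [rx, ry, rz, x, y, z, fingers, rx, ry, rz, x, y, z, fingers, ...]. A call has 1 to 20 rows; each row shifts and turns the pose as measured when the row begins, along the tool's axes as they then stand; what a row does not reach is not made up. A row lasts 1/10 s, in which the tool goes at most 50 mm and 8.59 degrees, less where a joint would pass 70% of its speed; a pose out of reach is approached as far as the arm can. A call with a gripper value outside its range is refused whole. The fingers move at their own pace and stop on an object; "newtons" is the grip in N (left out, the last holds). Time passes only in rows, so rows that do not move let the fingers close. It gives the time, the measured TCP pose, the force and the opening at its end, in the units of the state.
- read_state(): the state, without advancing time (a new reading comes with each control period).
- camera(name): name is "scene" or "side" or "wrist"; returns (picture, depth): 384x512x3 uint8, blue, green, red; 384x512 float32, mm along the optical axis (not along the pixel's ray), 0 where there is no reading.
- camera_params(name): a dict with "fx", "fy", "cx", "cy" (pixels), "T" (4x4, takes a point from camera to world coordinates). Camera axes: x right, y down, z forward; pixel columns grow to the right and rows downward; lengths in mm; the calibration is good to about 2 mm. A picture is of the moment at which its call begins: read the wrist's pose just before it. camera_params takes no time and is no camera call; for the wrist camera it gives the pose at the moment of the call.
- sign_off(): hands the job in, once; it reports no verdict.
Trained networks look in the newest picture that a camera, given by its name, has taken for a name from the list of things; names that differ only in an ending like _2 or _b are one class to them, and where a whole thing is asked for, a point or a joint stands for the part that bears it (a point fixed in the world has none). Each returns a list of dicts, best first, with "conf" (0 to 1); they miss things now and then, are a little off and sometimes report something else, mostly with a low value. They report only what shows in the picture. A call takes as long as a camera call.
- masks_of(camera, name): "region" (384x512 bool, what is visible of it).
- place_of(camera, name): "at" ([x, y, z] in mm, in the coordinates of the camera as it stood for that picture, good to about 4 mm: a listed point, or the origin of a listed thing).
The state is a dict: "clock": time; "joints": joint angles; "qd": joint speeds; "effort": joint torques, N m; "eef_pos": TCP position; "eef_rot": TCP orientation; "wrist_force": force on the tool from outside, world axes, zero at the start; "moment": the same for the moment, N m; "finger_gap": finger opening in mm.
Only numpy, scipy, OpenCV 4.12 (cv2) and the standard library are available. Lean on these libraries where they do the work, as an engineer would, in place of code of your own. Each camera call takes 0.05 s, during which the arm holds its last target.

### The job

Get the plane iron ready for honing. The hardwood block sits in the bay of the plywood caddy and is in the way of the iron next to it: set it aside, take the iron out of the caddy and lay it on the sloping bed of the honing stand, cap iron upwards, straight along the bed, with its notch over the single pin and its bevelled end just inside the brass ledge at the low end, lowering it until it lies flat before letting go rather than dropping it. Finish with the block back flat in its bay in the caddy, and leave the other things on the bench where they are.

Things in the scene. Friction and masses are not known exactly. Their poses are not given: they have to be found in the camera images.
- iron: Steel plane iron, flat bar 130 x 50 x 6 mm, 0.18 to 0.33 kg, with a dark 75 x 44 x 2.5 mm cap iron and a brass screw head (top 12 mm above the underside) on its upper face. Origin: centre of the underside; x along the length to the notched end, y across, z out of the upper face. Starts flat on the plinth, notch to the caddy's +y. Grip across the 50 mm width at mid-length.
- notch (a point): Point on the iron's underside in the middle of its notch, 52 mm from its origin along x; same axes. The notch is an open slot in the middle of the +x end, 13 mm wide, 24 mm deep (iron x = 41 to 65 mm); the -x end is bevelled.
- caddy: Plywood caddy fixed on the bench ahead and to the left, in one of two neighbouring places (the stand takes the other), yaw within 0.4 of -1.57 (x to the right, +y away from the robot). Origin: underside; z up. Base board 8 mm thick, x = -94 to 102, y = -82 to 82 mm. The iron lies in its right half, the block in its left half.
- plinth (a point): Middle of the top of the plinth under the iron (34 mm wide, 124 long along y), at caddy x = 45, z = 38 mm; caddy's axes. Guards 8 mm thick, tops 8 mm above this point, stand round the iron: along its sides 28 to 36 mm off (x) at |y| = 39 to 77 mm, across its ends at |y| = 69 to 77 mm. So the sides are open only over the middle 78 mm, and the opening on the bay's side is stopped by the block.
- bay (a point): Centre of the floor of the block's bay, at caddy x = -33.5, y = 0, z = 8 mm; caddy's axes. Lips 5 mm high and 3 to 6 mm wide frame the bay, 98 mm (x) by 70 mm (y) inside.
- wood_block: Hardwood block, 55 x 85 x 34 mm high, 0.07 to 0.13 kg. Origin: centre of the underside; x along the 55 mm, y along the 85 mm, z up. Starts flat in the bay, its 85 mm along the caddy's x (its y along the caddy's -x), about 10 mm from the iron. Grip it across the 55 mm.
- stand: Wooden honing stand fixed beside the caddy, to its left or right, yaw within 0.35 of zero. Base board 150 (x) x 90 (y) x 14 mm. Origin: underside; x away from the robot at zero yaw, z up. It carries the sloping bed; highest point about 130 mm.
- bed: Bed of the stand: board 144 x 36 x 14 mm rising away from the robot at 30 degrees. Origin: middle of its upper face, 80 mm above the stand's origin; x up the slope, y level across, z square out of the face. With the iron loaded its underside lies on the face, x along the bed's x, origin at bed x = -1 mm (touching the ledge) to +6 mm (touching the pin), overhanging 7 mm each side.
- ledge (a point): Foot of the brass ledge that closes the low end of the bed, on its upslope side: bed x = -66 mm; bed's axes. It is 5 mm high, as wide as the bed.
- pin (a point): Foot of the steel pin, on the face of the bed at x = 52 mm, y = 0; bed's axes. The pin is square to the bed, 10 mm thick, 18 mm high, tapering over the last 6 mm.
- clear_spot (a point): Point on the bench top (z = 0) beyond the caddy and the stand, always clear for 60 mm all round: a handy place to set the block down meanwhile, best with the fingers closing along world y (a 240 mm high carton of clamps stands to the left, beyond y = 0.35 and x = 0.62, a dark pad 50 mm high to the right below y = 0.15). Fixed; world axes.
- square: Bystander: try square lying flat, 110 x 158 x 18 mm; origin centre of underside.
- sander: Bystander: cork sanding block, 66 x 112 x 31 mm high; origin centre of underside.
- small_block: Bystander: dark wood block, 50 x 75 x 30 mm high, smaller than the hardwood block; origin centre of underside.

How it is judged:
By the outcome, as a careful person would: the job done as asked, in the order asked, and still so for the second after the job is handed in, with the robot touching nothing.
It also fails if it takes over 72 s, if anything falls off the work surface, if the arm or the gripper's body presses on something with over 40 N, if the wrist force passes 120 N, or if a joint passes its speed limit or range.

## Working session

There is one attempt and no reset: what is moved stays moved. The work goes in short steps, Python scripts to look and compute and a tool call to move; the robot and the scene stay as the last step left them, time stands still between calls to the robot, and variables do not carry over. Pictures are saved under pics/ and viewed, and the job is handed in when it is done.

Besides the shell and the picture viewer there is one more tool, called as name(argument=value, ...) on one line, values as JSON. play_rows: Moves the arm, as the interface text tells. Its arguments: {"type":"object","properties":{"motion":{"type":"array","items":{"type":"number"}},"newtons":{"type":"number"}},"required":["motion"]}

```bash
ls; mkdir -p pics; python3 - <<'E'
from cell import *
import cv2,numpy as np
print(read_state())
for n in ["scene","side","wrist"]:
    im,d=camera(n); cv2.imwrite(f"pics/{n}0.png",im); np.save(f"{n}0.npy",d)
    p=camera_params(n); print(n,p)
    for t in ["iron","notch","caddy","plinth","bay","wood_block","stand","bed","ledge","pin","square","sander","small_block"]:
        r=place_of(n,t)
        for q in r[:2]:
            a=np.array(p["T"])@np.r_[q["at"],1]
            print(n,t,round(q["conf"],2),a[:3].round(1))
E
```

```text
pics
{'clock': 0.0, 'joints': array([-6.66241817e-02,  3.00471875e-01,  1.52160897e+00,  3.55841908e-05,
        1.32066709e+00, -6.66217462e-02]), 'qd': array([-1.45275870e-03, -1.95208100e-05,  6.42014970e-04,  1.92313967e-04,
        6.27796496e-04, -1.30464552e-04]), 'effort': array([-1.53750298e-03, -5.31805658e+01, -3.52735734e+01,  7.07558286e-02,
        2.43994006e-02, -4.79655944e-05]), 'eef_pos': array([5.49734595e+02, 1.08265857e-02, 2.04874102e+02]), 'eef_rot': array([3.04514562, 1.56964054, 3.04513436]), 'wrist_force': array([ 0.08642438,  0.58389387, -0.1077024 ]), 'moment': array([ 0.006335 , -0.0416632,  0.0078124]), 'finger_gap': 94.01971264041313}
scene {'fx': 499.9210427665065, 'fy': 499.9210427665065, 'cx': 256.8952796104762, 'cy': 199.12508658673087, 'T': array([[-5.00083252e-01, -6.30705443e-01,  5.93403224e-01,
        -5.48576410e+02],
       [-8.65796956e-01,  3.78128295e-01, -3.27741703e-01,
         6.61651515e+02],
       [-1.76740735e-02, -6.77664841e-01, -7.35158480e-01,
         1.35771776e+03],
       [ 0.00000000e+00,  0.00000000e+00,  0.00000000e+00
[... 1535 characters left out ...]
2]
side square 0.68 [ 391.3 -277.9    1.2]
side square 0.39 [3.403e+02 3.281e+02 1.000e-01]
side sander 0.86 [361.9  54.5   2.2]
side sander 0.32 [463.7 447.3   6. ]
side small_block 0.73 [341.6 329.4   0. ]
wrist {'fx': 305.6654839898058, 'fy': 305.6654839898058, 'cx': 258.87844264495993, 'cy': 193.7115684746612, 'T': array([[ 9.99999604e-01,  5.64132316e-04, -6.87995875e-04,
         5.49214379e+02],
       [ 3.46399566e-04, -9.59130814e-01, -2.82962828e-01,
         8.37562487e+01],
       [-8.19506519e-04,  2.82962478e-01, -9.59130630e-01,
         3.83289089e+02],
       [ 0.00000000e+00,  0.00000000e+00,  0.00000000e+00,
         1.00000000e+00]])}
wrist sander 0.58 [363.   57.9   0.7]
```

View pictures.

```bash
python3 - <<'E'
from cell import *
import numpy as np,cv2
for n in ["scene","side"]:
    p=camera_params(n)
    for q in place_of(n,"clear_spot"):
        print(n,round(q["conf"],2),(np.array(p["T"])@np.r_[q["at"],1])[:3].round(1))
    im=cv2.imread(f"pics/{n}0.png")
    cv2.imwrite(f"pics/{n}0b.png",cv2.resize(im,(800,600),interpolation=cv2.INTER_CUBIC))
E
```

```text
scene 0.81 [631.5 236.9   1.9]
side 0.91 [ 6.314e+02  2.398e+02 -2.000e-01]
```

View pics/scene0b.png

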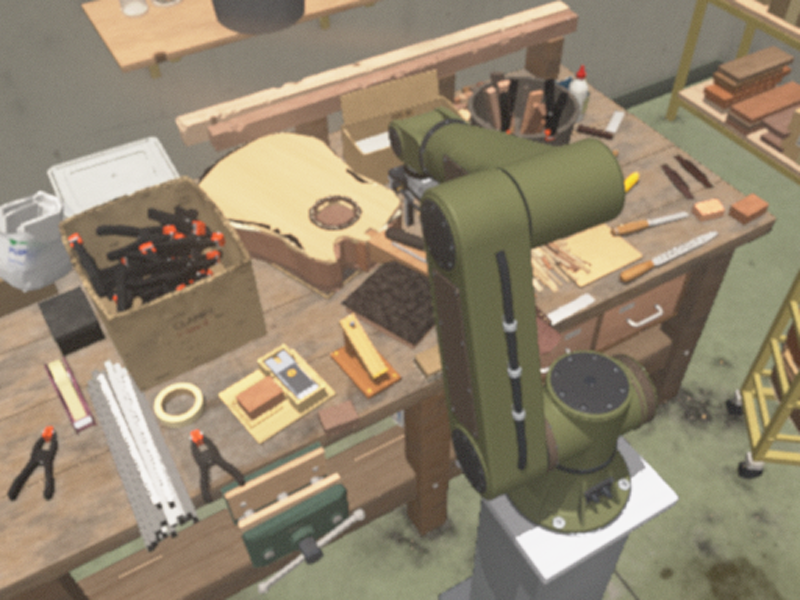

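View pics/side0b.png

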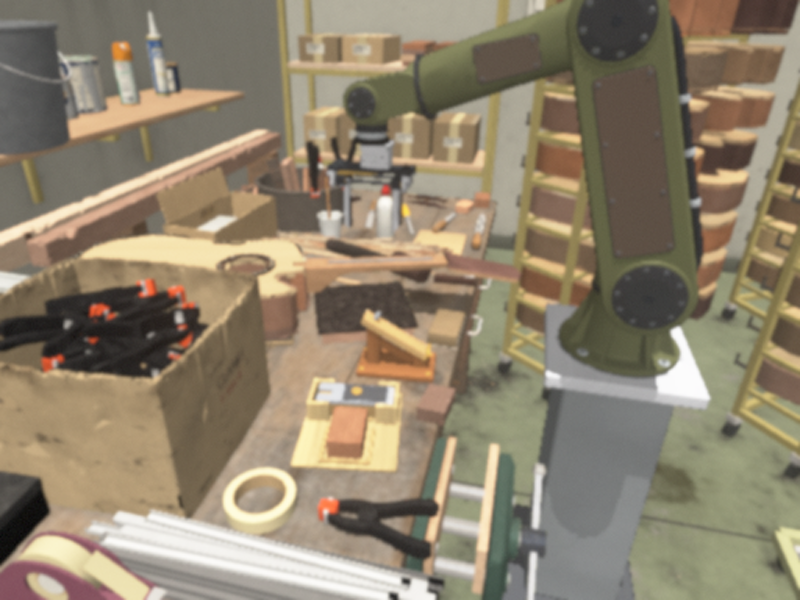

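play_rows(motion=[0, 0, 0, -0.004, 0.0375, -0.01, -1, 0, 0, 0, -0.004, 0.0375, -0.01, -1, 0, 0, 0, -0.004, 0.0375, -0.01, -1, 0, 0, 0, -0.004, 0.0375, -0.01, -1, 0, 0, 0, -0.004, 0.0375, -0.01, -1, 0, 0, 0, -0.004, 0.0375, -0.01, -1, 0, 0, 0, -0.004, 0.0375, -0.01, -1, 0, 0, 0, -0.004, 0.0375, -0.01, -1, 0, 0, 0, 0, 0, 0, -1, 0, 0, 0, 0, 0, 0, -1])

```text
clock: 3.2
eef_pos: [466.5, 311.0, 238.5]
eef_rot: [1.376, 1.57, 1.373]
wrist_force: [0.7, -0.6, 0.2]
finger_gap: 94.0
```

```bash
cat > h.py <<'E'
from cell import *
import numpy as np,cv2
from scipy.spatial.transform import Rotation as Ro
def pose():
    s=read_state(); return np.array(s["eef_pos"]),Ro.from_euler("xyz",s["eef_rot"]),s
def look(tag,cams=("scene","side","wrist"),names=()):
    out={}
    for n in cams:
        P=camera_params(n); im,d=camera(n)
        np.savez(f"{tag}_{n}.npz",im=im,d=d,T=P["T"],K=[P["fx"],P["fy"],P["cx"],P["cy"]])
        cv2.imwrite(f"pics/{tag}_{n}.png",cv2.resize(im,(800,600),interpolation=cv2.INTER_CUBIC))
        for t in names:
            for q in place_of(n,t)[:1]:
                a=(np.array(P["T"])@np.r_[q["at"],1])[:3]
                out[n,t]=(q["conf"],a); print(n,t,round(q["conf"],2),a.round(1))
    return out
def cloud(f):
    z=np.load(f); d=z["d"]; fx,fy,cx,cy=z["K"]; v,u=np.mgrid[:384,:512]
    c=np.stack([(u-cx)/fx*d,(v-cy)/fy*d,d],-1)
    w=c@z["T"][:3,:3].T+z["T"][:3,3]; w[d<=0]=np.nan
    return z["im"],w
def rows(pos,R,to_mm=50):
    "relative move from the current pose: total rotvec & shift in tool axes"
    p,r,s=pose()
    rel=r.inv()*R
    return rel.as_rotvec(), r.inv().apply(np.array(pos)-p)/1000
def down(zyaw):
    "tool down, jaw axis (tool z) at world angle zyaw"
    z=np.array([np.cos(zyaw),np.sin(zyaw),0]);x=np.array([0,0,-1.]);y=np.cross(z,x)
    return Ro.from_matrix(np.stack([x,y,z],1))
E
python3 - <<'E'
from h import *
p,r,s=pose(); print(p,s["joints"],s["clock"],s["wrist_force"])
look("a",names=["iron","notch","caddy","plinth","bay","wood_block","stand","bed","ledge","pin","clear_spot"])
E
```

```text
[466.52898327 310.95826082 238.45183366] [5.22414278e-01 3.00571304e-01 1.44316478e+00 3.59995939e-04
 1.39754564e+00 5.24659663e-01] 3.2 [ 0.6847943  -0.64578456  0.18608611]
scene iron 0.92 [483.2 369.1  37.1]
scene notch 0.73 [533.9 379.   39.6]
scene caddy 0.8 [469.3 411.3  -2.9]
scene plinth 0.88 [480.3 371.3  39.2]
scene wood_block 0.91 [469.  447.6   9. ]
scene stand 0.87 [438.1 204.1  -0.5]
scene bed 0.73 [441.  211.8  77.2]
scene ledge 0.62 [383.9 206.7  42.1]
scene pin 0.67 [480.1 369.   39.3]
side iron 0.7 [471.5 372.8  39.4]
side notch 0.64 [528.2 377.8  42.3]
side caddy 0.65 [467.7 416.    1.3]
side plinth 0.91 [477.3 374.3  40.1]
side bay 0.62 [482.7 217.  107.9]
side wood_block 0.78 [465.7 448.6   7.5]
side stand 0.77 [437.2 209.8   1.2]
side bed 0.71 [434.4 209.9  77.6]
side ledge 0.64 [380.6 203.8  43.4]
side pin 0.59 [340.3 328.9  -1.6]
side clear_spot 0.81 [631.3 236.1  -0.8]
wrist iron 0.64 [474.7 372.1  35.2]
wrist notch 0.67 [525.6 380.9  36.1]
wrist caddy 0.8 [469.  416.7   1.1]
wrist wood_block 0.61 [464.7 453.9   4.4]
wrist stand 0.65 [439.6 214.5  -0.9]
wrist bed 0.6 [436.6 210.7  76.2]
wrist ledge 0.66 [381.8 203.8  44.9]
wrist pin 0.83 [487.7 217.6 104.1]
wrist clear_spot 0.86 [628.6 236.6  -2.7]
```

View pics/a_wrist.png

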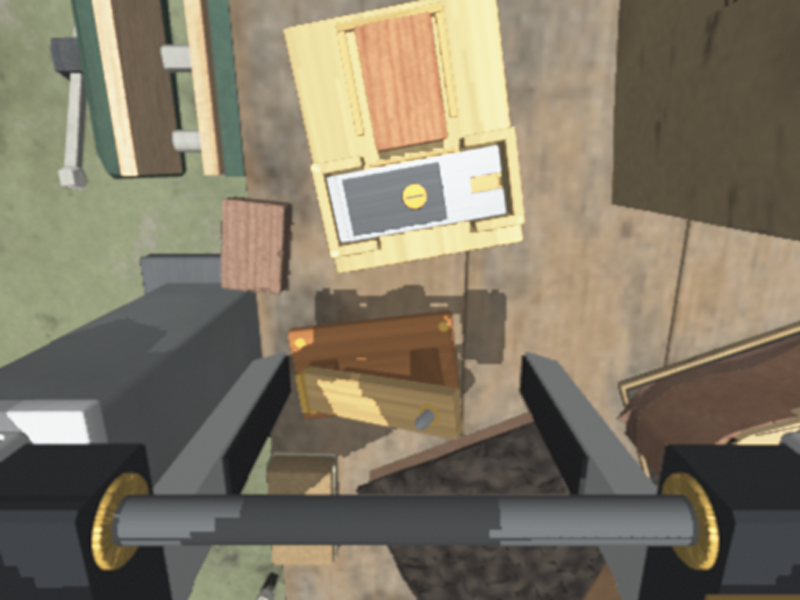

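```bash
python3 - <<'E'
from h import *
def rect(P,lab):
    (c,wh,a)=cv2.minAreaRect(P.astype(np.float32)); print(lab,len(P),np.round(c,1),np.round(wh,1),round(a,2))
for n in ["wrist","scene","side"]:
    im,w=cloud(f"a_{n}.npz"); hsv=cv2.cvtColor(im,cv2.COLOR_BGR2HSV)
    x,y,z=w[...,0],w[...,1],w[...,2]
    near=lambda cx,cy,r:(np.hypot(x-cx,y-cy)<r)
    # block top
    m=near(466,449,55)&(z>33)&(z<50)&(hsv[...,0]<14)&(hsv[...,1]>70)
    m=cv2.morphologyEx(m.astype(np.uint8),cv2.MORPH_OPEN,np.ones((3,3)))
    k,l,st,_=cv2.connectedComponentsWithStats(m); 
    if k>1:
        m=l==1+np.argmax(st[1:,4]); print(n,"blockz",np.median(z[m])); rect(w[m][:,:2],n+" block")
    # iron: gray
    m=near(480,371,90)&(z>38)&(z<56)&(hsv[...,1]<70)
    m=cv2.morphologyEx(m.astype(np.uint8),cv2.MORPH_OPEN,np.ones((3,3)))
    k,l,st,_=cv2.connectedComponentsWithStats(m)
    if k>1:
        m=l==1+np.argmax(st[1:,4]); print(n,"ironz",np.percentile(z[m],[5,50,95])); rect(w[m][:,:2],n+" iron")
    # bed plane
    m=near(438,210,85)&(z>35)&(z<135)
    P=w[m]; 
    best=None;rng=np.random.default_rng(0)
    for i in range(400):
        a,b,c=P[rng.choice(len(P),3,False)]; N=np.cross(b-a,c-a)
        if np.linalg.norm(N)<1: continue
        N/=np.linalg.norm(N); N*=np.sign(N[2])
        if not .8<N[2]<.93: continue
        I=abs((P-a)@N)<1.5
        if best is None or I.sum()>best.sum(): best=I
    if best is None: print(n,"no bed");continue
    Q=P[best]; c=Q.mean(0); N=np.linalg.svd(Q-c)[2][2]; N*=np.sign(N[2])
    print(n,"bed",len(Q),"N",N.round(3),"slope",np.degrees(np.arccos(N[2])).round(2),"yaw",np.arctan2(-N[1],-N[0]).round(3))
    yaw=np.arctan2(-N[1],-N[0]); sx=np.array([np.cos(yaw),np.sin(yaw),0]); yv=np.array([-sx[1],sx[0],0]); xv=np.cross(yv,N)
    uv=np.c_[(Q-c)@xv,(Q-c)@yv]
    (cc,wh,a)=cv2.minAreaRect(uv.astype(np.float32)); print("  rect",wh,a,"centre",(c+cc[0]*xv+cc[1]*yv).round(1))
E
```

```text
wrist blockz 40.56195932783916
wrist block 1330 [476.5 450.7] [28.6 82.6] 9.23
wrist ironz [41.08023363 43.79662734 45.91898466]
wrist iron 4188 [474.5 370.4] [130.6  50.1] 10.01
wrist bed 2351 N [-0.496 -0.053  0.866] slope 29.95 yaw 0.107
  rect (142.6747283935547, 36.730350494384766) 0.37647441029548645 centre [439.1 213.2  79.1]
scene blockz 41.36592269831999
scene block 326 [464.1 451. ] [58.8 84.1] 10.85
scene ironz [39.70886743 44.9587787  49.67020545]
scene iron 421 [476.2 369.3] [141.1  54.2] 9.17
scene bed 137 N [-0.489 -0.23   0.841] slope 32.73 yaw 0.439
  rect (39.90424346923828, 141.5582733154297) 75.25942993164062 centre [439.7 214.3  79. ]
side blockz 43.673698195077804
side block 519 [463.9 448.9] [52.  86.4] 10.09
side ironz [41.93188662 46.78306763 49.6964238 ]
side iron 600 [474.1 371.6] [137.8  67.7] 11.37
side bed 209 N [-0.506 -0.042  0.861] slope 30.54 yaw 0.082
  rect (142.9324493408203, 38.5179328918457) 1.8779200315475464 centre [440.3 212.6  82.1]
```

play_rows(motion=[-0.035, 0, 0, 0.0275, 0.0275, 0.0015, -1, -0.035, 0, 0, 0.0275, 0.0275, 0.0015, -1, -0.035, 0, 0, 0.0275, 0.0275, 0.0015, -1, -0.035, 0, 0, 0.0275, 0.0275, 0.0015, -1, -0.035, 0, 0, 0.0275, 0.0275, 0.0015, -1, 0, 0, 0, 0, 0, 0, -1, 0, 0, 0, 0, 0, 0, -1])

```text
clock: 5.7
eef_pos: [466.2, 453.1, 97.5]
eef_rot: [0.259, 1.567, 0.436]
wrist_force: [0.8, 0.5, 0.5]
finger_gap: 94.1
```

```bash
python3 - <<'E'
from h import *
look("b",cams=["wrist"])
im,w=cloud("b_wrist.npz"); hsv=cv2.cvtColor(im,cv2.COLOR_BGR2HSV)
x,y,z=w[...,0],w[...,1],w[...,2]
m=(np.hypot(x-464,y-450)<60)&(z>37)&(z<47)&(hsv[...,0]<14)&(hsv[...,1]>70)
m=cv2.morphologyEx(m.astype(np.uint8),cv2.MORPH_OPEN,np.ones((3,3)))
k,l,st,_=cv2.connectedComponentsWithStats(m)
m=l==1+np.argmax(st[1:,4]); print(np.median(z[m]),cv2.minAreaRect(w[m][:,:2].astype(np.float32)))
R=down(np.radians(10)); print(rows([464,450,60],R),pose()[0])
E
```

```text
40.47408675506904 ((464.2812194824219, 449.5608215332031), (53.42981719970703, 84.17807006835938), 9.749048233032227)
(array([ 0.00153568,  0.00359947, -0.00092841]), array([ 0.03730003, -0.00243504, -0.00263315])) [466.03973768 452.80109898  97.31150945]
```

View pics/b_wrist.png

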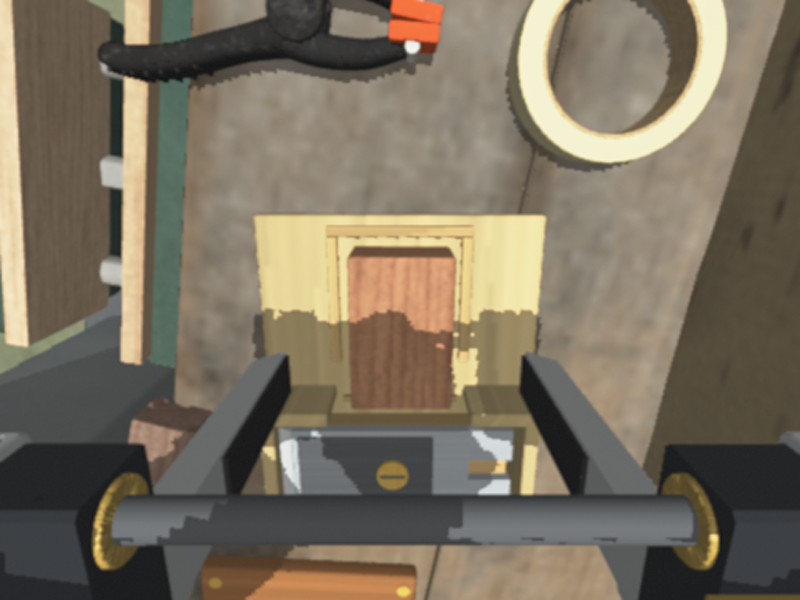

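play_rows(motion=[0, 0, 0, 0.02, -0.003, -0.002, -1, 0, 0, 0, 0.02, 0, 0, -1, 0, 0, 0, 0.02, 0, 0, -1, 0, 0, 0, 0.016, 0, 0, -1, 0, 0, 0, 0, 0, 0, -1, 0, 0, 0, 0, 0, 0, 0.6, 0, 0, 0, 0, 0, 0, 0.6, 0, 0, 0, 0, 0, 0, 0.6, 0, 0, 0, 0, 0, 0, 0.6, 0, 0, 0, 0, 0, 0, 0.6, 0, 0, 0, 0, 0, 0, 0.6, 0, 0, 0, 0, 0, 0, 0.6], newtons=20)

```text
clock: 6.95
eef_pos: [471.0, 448.4, 31.8]
eef_rot: [0.47, 1.55, 0.639]
wrist_force: [-0.2, 0.1, -1.5]
finger_gap: 54.5
```

```bash
python3 - <<'E'
from h import *
p,r,s=pose(); print(p,s["joints"],s["wrist_force"],r.as_matrix().round(3))
print(rows([464,450,18],down(np.radians(10))))
E
```

```text
[471.00568259 448.43277569  31.81636489] [ 0.70511542  0.68538998  1.3767847  -0.00157237  1.05885719  0.53690575] [-0.20075404  0.10276765 -1.52822153] [[ 0.017 -0.168  0.986]
 [ 0.012  0.986  0.168]
 [-1.     0.009  0.018]]
(array([-0.00556689,  0.01840237, -0.00927362]), array([ 0.01371677,  0.00259463, -0.00689536]))
```

play_rows(motion=[0, 0, 0, 0, 0, 0, -0.4, 0, 0, 0, 0, 0, 0, -0.4, 0, 0, 0, 0, 0, 0, -0.4, -0.003, 0.009, -0.005, 0.006, 0.001, -0.003, -0.4, -0.003, 0.009, -0.005, 0.006, 0.001, -0.003, -0.4, 0, 0, 0, 0.002, 0, 0, -0.4, 0, 0, 0, 0, 0, 0, -0.4], newtons=20)

```text
clock: 7.65
eef_pos: [464.4, 449.7, 16.3]
eef_rot: [-2.098, 1.569, -1.922]
wrist_force: [2.3, -0.4, 0.6]
finger_gap: 65.7
```

```bash
python3 - <<'E'
from h import *
look("c",cams=["wrist"])
p,r,s=pose(); print(p,s["finger_gap"],s["wrist_force"],r.as_matrix().round(3))
print(rows([464,450,18],down(np.radians(10))))
E
```

```text
[464.43645764 449.73116976  16.46201441] 65.38461344192125 [ 0.67449115  0.20206867 -0.23237771] [[-0.001 -0.175  0.985]
 [-0.002  0.985  0.175]
 [-1.    -0.002 -0.001]]
(array([ 0.00117816, -0.00092843,  0.00163058]), array([-0.00153818,  0.00033848, -0.00038417]))
```

View pics/c_wrist.png

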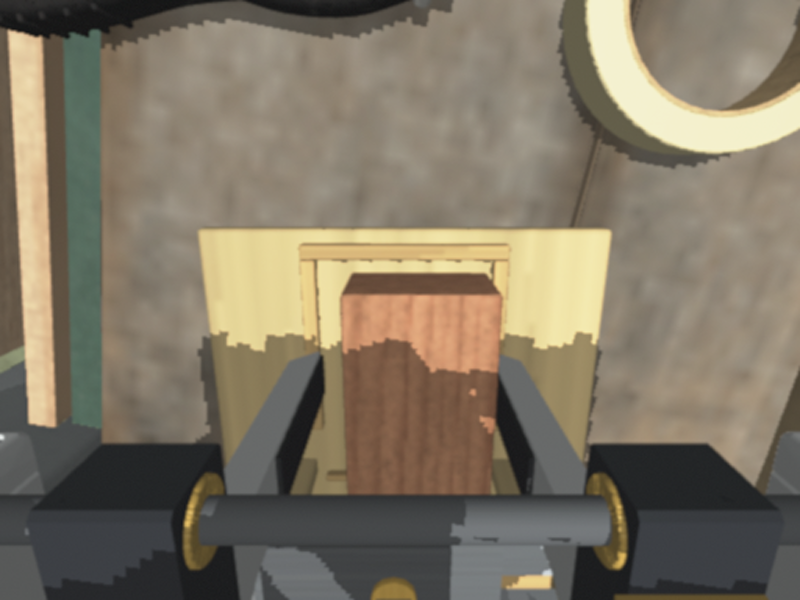

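play_rows(motion=[0, 0, 0, 0, 0, 0, 0.6, 0, 0, 0, 0, 0, 0, 0.6, 0, 0, 0, 0, 0, 0, 0.6, 0, 0, 0, 0, 0, 0, 0.6, 0, 0, 0, -0.015, 0, 0, 0.6, 0, 0, 0, -0.03, 0, 0, 0.6, 0, 0, 0, -0.04, 0, 0, 0.6, 0, 0, 0, -0.04, 0, 0, 0.6, 0, 0, 0, -0.04, 0, 0, 0.6, 0, 0, 0, -0.01, 0, 0, 0.6, 0, 0, 0, 0, 0, 0, 0.6], newtons=25)

```text
clock: 8.8
eef_pos: [463.7, 449.3, 203.6]
eef_rot: [-2.157, 1.569, -1.981]
wrist_force: [0.4, 0.1, -1.8]
finger_gap: 54.9
```

```bash
python3 - <<'E'
from h import *
p,r,s=pose(); print(p,s["finger_gap"],s["wrist_force"],r.as_matrix().round(3),s["joints"])
R=down(np.radians(-90)); rel=r.inv()*R; print(rel.as_rotvec())
E
```

```text
[463.65370533 449.2632237  203.63572714] 54.86711458482323 [ 0.36707311  0.07903499 -1.77869428] [[-0.001 -0.175  0.985]
 [-0.001  0.985  0.175]
 [-1.    -0.001 -0.001]] [ 7.13173637e-01  5.19449524e-01  1.21940065e+00 -6.23956924e-04
  1.40402603e+00  5.37773098e-01]
[1.74630051e+00 4.59142795e-04 1.55537589e-03]
```

```bash
cat >> h.py <<'E'
def plan(pos,R,n,c):
    p,r,s=pose(); rv=(r.inv()*R).as_rotvec()
    out=[]; d=(np.array(pos)-p)/n
    for i in range(n):
        ri=r*Ro.from_rotvec(rv*i/n)
        out+=list((rv/n).round(3))+list((ri.inv().apply(d)/1000).round(4))+[c]
    print("err mm",(np.array(pos)-p).round(1),"deg",np.degrees(rv).round(2)); print([float(v) for v in out])
E
python3 - <<'E'
from h import *
plan([631,237,203],down(np.radians(-90)),13,0.6)
E
```

```text
err mm [ 167.3 -212.3   -0.6] deg [1.0006e+02 3.0000e-02 9.0000e-02]
[0.134, 0.0, 0.0, 0.0001, -0.0183, 0.0098, 0.6, 0.134, 0.0, 0.0, 0.0001, -0.0168, 0.0122, 0.6, 0.134, 0.0, 0.0, 0.0001, -0.0151, 0.0143, 0.6, 0.134, 0.0, 0.0, 0.0001, -0.013, 0.0162, 0.6, 0.134, 0.0, 0.0, 0.0001, -0.0107, 0.0178, 0.6, 0.134, 0.0, 0.0, 0.0001, -0.0082, 0.0191, 0.6, 0.134, 0.0, 0.0, 0.0001, -0.0056, 0.02, 0.6, 0.134, 0.0, 0.0, 0.0, -0.0029, 0.0206, 0.6, 0.134, 0.0, 0.0, 0.0, -0.0001, 0.0208, 0.6, 0.134, 0.0, 0.0, 0.0, 0.0027, 0.0206, 0.6, 0.134, 0.0, 0.0, 0.0, 0.0054, 0.0201, 0.6, 0.134, 0.0, 0.0, 0.0, 0.0081, 0.0192, 0.6, 0.134, 0.0, 0.0, 0.0, 0.0106, 0.0179, 0.6]
```

play_rows(motion=[0.134, 0, 0, 0, -0.018, 0.01, 0.6, 0.134, 0, 0, 0, -0.017, 0.012, 0.6, 0.134, 0, 0, 0, -0.015, 0.014, 0.6, 0.134, 0, 0, 0, -0.013, 0.016, 0.6, 0.134, 0, 0, 0, -0.011, 0.018, 0.6, 0.134, 0, 0, 0, -0.008, 0.019, 0.6, 0.134, 0, 0, 0, -0.0055, 0.02, 0.6, 0.134, 0, 0, 0, -0.003, 0.0205, 0.6, 0.134, 0, 0, 0, 0, 0.021, 0.6, 0.134, 0, 0, 0, 0.003, 0.0205, 0.6, 0.134, 0, 0, 0, 0.0055, 0.02, 0.6, 0.134, 0, 0, 0, 0.008, 0.019, 0.6, 0.134, 0, 0, 0, 0.0105, 0.018, 0.6, 0, 0, 0, 0, 0, 0, 0.6])

```text
clock: 10.2
eef_pos: [623.7, 221.6, 181.2]
eef_rot: [-1.042, 1.538, -2.679]
wrist_force: [-1.3, 0.1, -1.0]
finger_gap: 54.7
```

```bash
python3 - <<'E'
from h import *
print(pose()[2]["finger_gap"],pose()[2]["joints"])
plan([631,237,40],down(np.radians(-90)),5,0.6)
E
```

```text
54.74603431218669 [ 0.28844676  0.59297116  1.16000051 -0.00574568  1.42096223  1.92670042]
err mm [   7.3   15.4 -141.2] deg [-3.81  0.89  1.66]
[-0.013, 0.003, 0.006, 0.0281, 0.0021, -0.0036, 0.6, -0.013, 0.003, 0.006, 0.0282, 0.0019, -0.0035, 0.6, -0.013, 0.003, 0.006, 0.0282, 0.0018, -0.0034, 0.6, -0.013, 0.003, 0.006, 0.0282, 0.0017, -0.0033, 0.6, -0.013, 0.003, 0.006, 0.0282, 0.0016, -0.0032, 0.6]
```

play_rows(motion=[-0.033, 0.007, 0.014, 0.028, 0.004, -0.008, 0.6, -0.033, 0.007, 0.014, 0.028, 0.004, -0.008, 0.6, 0, 0, 0, 0.028, 0, 0, 0.6, 0, 0, 0, 0.028, 0, 0, 0.6, 0, 0, 0, 0.015, 0, 0, 0.6, 0, 0, 0, 0, 0, 0, 0.6])

```text
clock: 10.8
eef_pos: [626.8, 238.9, 43.7]
eef_rot: [-1.259, 1.563, -2.812]
wrist_force: [0.0, 0.3, -1.1]
finger_gap: 55.0
```

```bash
python3 - <<'E'
from h import *
plan([631,237,9.5],down(np.radians(-90)),6,0.6)
E
```

```text
err mm [  4.2  -1.9 -34.2] deg [1.03 0.15 0.44]
[0.003, 0.0, 0.001, 0.0057, 0.0007, 0.0003, 0.6, 0.003, 0.0, 0.001, 0.0057, 0.0007, 0.0003, 0.6, 0.003, 0.0, 0.001, 0.0057, 0.0007, 0.0003, 0.6, 0.003, 0.0, 0.001, 0.0057, 0.0007, 0.0003, 0.6, 0.003, 0.0, 0.001, 0.0057, 0.0007, 0.0003, 0.6, 0.003, 0.0, 0.001, 0.0057, 0.0007, 0.0003, 0.6]
```

play_rows(motion=[0.003, 0, 0.003, 0.008, 0.0007, 0.0003, 0.6, 0.003, 0, 0.003, 0.008, 0.0007, 0.0003, 0.6, 0.003, 0, 0.002, 0.008, 0.0007, 0.0003, 0.6, 0, 0, 0, 0.006, 0, 0, 0.6, 0, 0, 0, 0.003, 0, 0, 0.6, 0, 0, 0, 0, 0, 0, 0.6])

```text
clock: 11.4
eef_pos: [630.4, 238.7, 11.6]
eef_rot: [1.383, 1.565, -0.177]
wrist_force: [0.2, -0.4, -1.2]
finger_gap: 54.9
```

```bash
python3 - <<'E'
from h import *
plan([631,237,9],down(np.radians(-90)),1,0.6)
E
```

```text
err mm [ 0.6 -1.7 -2.6] deg [ 0.59  0.06 -0.31]
[0.01, 0.001, -0.005, 0.0026, 0.0006, 0.0018, 0.6]
```

play_rows(motion=[0, 0, -0.005, 0.002, 0, 0, 0.6, 0, 0, 0, 0.001, 0, 0, 0.6, 0, 0, 0, 0.001, 0, 0, 0.6])

```text
clock: 11.7
eef_pos: [631.0, 238.8, 8.5]
eef_rot: [1.19, 1.569, -0.37]
wrist_force: [-5.2, -2.7, 11.2]
finger_gap: 54.5
```

play_rows(motion=[0, 0, 0, 0, 0, 0, -0.5, 0, 0, 0, 0, 0, 0, -0.5, 0, 0, 0, 0, 0, 0, -0.7, 0, 0, 0, -0.015, 0, 0, -0.7, 0, 0, 0, -0.03, 0, 0, -0.7, 0, 0, 0, -0.04, 0, 0, -0.7, 0, 0, 0, -0.04, 0, 0, -0.7, 0, 0, 0, -0.03, 0, 0, -0.7, 0, 0, 0, 0, 0, 0, -0.7])

```text
clock: 12.6
eef_pos: [630.6, 238.9, 175.4]
eef_rot: [1.624, 1.567, 0.064]
wrist_force: [-0.0, 0.3, 0.2]
finger_gap: 80.4
```

```bash
python3 - <<'E'
from h import *
look("d",cams=["wrist"])
plan([474.5,370.4,160],down(np.radians(-80)),7,-0.9)
E
```

```text
err mm [-155.5  131.7  -13.2] deg [-9.41  0.03 -0.1 ]
[-0.023, 0.0, -0.0, 0.0018, -0.022, -0.019, -0.9, -0.023, 0.0, -0.0, 0.0018, -0.0216, -0.0195, -0.9, -0.023, 0.0, -0.0, 0.0019, -0.0211, -0.02, -0.9, -0.023, 0.0, -0.0, 0.0019, -0.0206, -0.0205, -0.9, -0.023, 0.0, -0.0, 0.0019, -0.0201, -0.021, -0.9, -0.023, 0.0, -0.0, 0.0019, -0.0196, -0.0215, -0.9, -0.023, 0.0, -0.0, 0.0019, -0.0191, -0.0219, -0.9]
```

View pics/d_wrist.png

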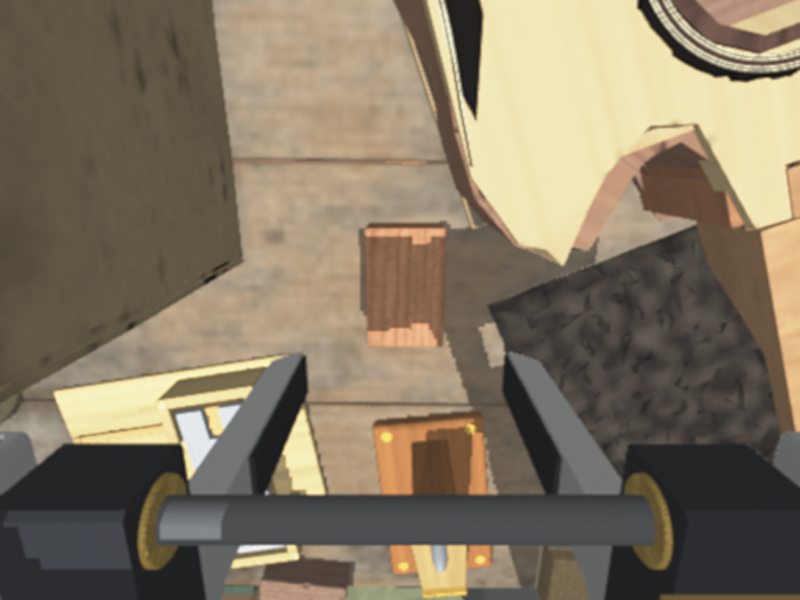

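play_rows(motion=[-0.023, 0, 0, 0.002, -0.022, -0.019, -0.7, -0.023, 0, 0, 0.002, -0.0215, -0.0195, -0.7, -0.023, 0, 0, 0.002, -0.021, -0.02, -0.7, -0.023, 0, 0, 0.002, -0.0205, -0.0205, -0.7, -0.023, 0, 0, 0.002, -0.02, -0.021, -0.7, -0.023, 0, 0, 0.002, -0.0195, -0.0215, -0.7, -0.023, 0, 0, 0.002, -0.019, -0.022, -0.7, 0, 0, 0, 0, 0, 0, -0.7])

```text
clock: 13.45
eef_pos: [466.2, 372.1, 152.2]
eef_rot: [-1.086, 1.561, -2.481]
wrist_force: [-0.6, 0.1, 0.1]
finger_gap: 79.9
```

```bash
python3 - <<'E'
from h import *
look("e",cams=["wrist"])
im,w=cloud("e_wrist.npz"); hsv=cv2.cvtColor(im,cv2.COLOR_BGR2HSV)
x,y,z=w[...,0],w[...,1],w[...,2]
m=(np.hypot(x-474,y-370)<75)&(z>39)&(z<54)&(hsv[...,1]<70)
m=cv2.morphologyEx(m.astype(np.uint8),cv2.MORPH_OPEN,np.ones((3,3)))
k,l,st,_=cv2.connectedComponentsWithStats(m)
m=l==1+np.argmax(st[1:,4]); print(np.median(z[m]),cv2.minAreaRect(w[m][:,:2].astype(np.float32)))
plan([474.5,370.4,75],down(np.radians(-80)),4,-0.7)
E
```

```text
43.79353391655124 ((475.82586669921875, 370.54058837890625), (129.0674591064453, 50.156944274902344), 9.977225303649902)
err mm [  7.1  -0.8 -77.3] deg [-0.02  0.27  0.47]
[-0.0, 0.001, 0.002, 0.0193, 0.0019, 0.0004, -0.7, -0.0, 0.001, 0.002, 0.0193, 0.0018, 0.0004, -0.7, -0.0, 0.001, 0.002, 0.0193, 0.0018, 0.0004, -0.7, -0.0, 0.001, 0.002, 0.0193, 0.0018, 0.0005, -0.7]
```

View pics/e_wrist.png

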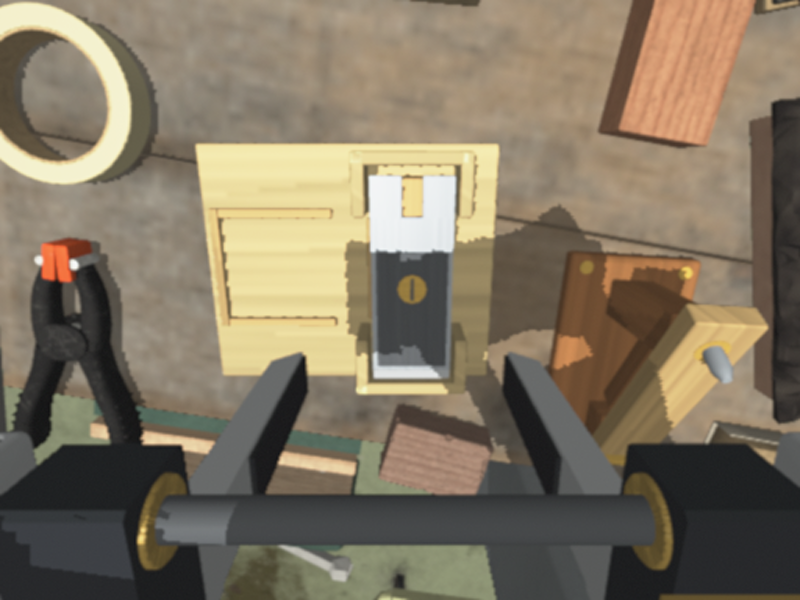

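play_rows(motion=[0, 0.002, 0.004, 0.022, 0.004, 0.0005, -0.7, 0, 0.002, 0.004, 0.022, 0.003, 0.0005, -0.7, 0, 0, 0, 0.022, 0.001, 0, -0.7, 0, 0, 0, 0.015, 0, 0, -0.7, 0, 0, 0, 0, 0, 0, -0.7])

```text
clock: 14.0
eef_pos: [478.2, 367.6, 67.2]
eef_rot: [-0.496, 1.568, -1.898]
wrist_force: [0.6, -0.3, 0.6]
finger_gap: 79.6
```

```bash
python3 - <<'E'
from h import *
plan([475,370.5,25],down(np.radians(-80)),4,-0.7)
E
```

```text
err mm [ -3.2   2.9 -42.2] deg [-0.29  0.12  0.06]
[-0.001, 0.001, 0.0, 0.0105, -0.0007, -0.0009, -0.7, -0.001, 0.001, 0.0, 0.0105, -0.0007, -0.0009, -0.7, -0.001, 0.001, 0.0, 0.0105, -0.0007, -0.0009, -0.7, -0.001, 0.001, 0.0, 0.0105, -0.0007, -0.0009, -0.7]
```

play_rows(motion=[-0.001, 0.001, 0, 0.01, -0.001, -0.001, -0.7, -0.001, 0.001, 0, 0.01, -0.001, -0.001, -0.7, -0.001, 0, 0, 0.01, -0.0005, -0.001, -0.7, 0, 0, 0, 0.008, 0, 0, -0.7, 0, 0, 0, 0.002, 0, 0, -0.7, 0, 0, 0, 0, 0, 0, -0.7])

```text
clock: 14.6
eef_pos: [476.5, 369.6, 25.2]
eef_rot: [2.727, 1.57, 1.327]
wrist_force: [-0.1, 0.2, -0.3]
finger_gap: 80.1
```

```bash
python3 - <<'E'
from h import *
plan([475,370.5,25],down(np.radians(-80)),1,-0.7);look("f",cams=["wrist"])
E
```

```text
err mm [-1.5  0.9 -0.2] deg [-0.2  -0.03 -0.01]
[-0.004, -0.001, -0.0, 0.0002, -0.0013, -0.0012, -0.7]
```

View pics/f_wrist.png

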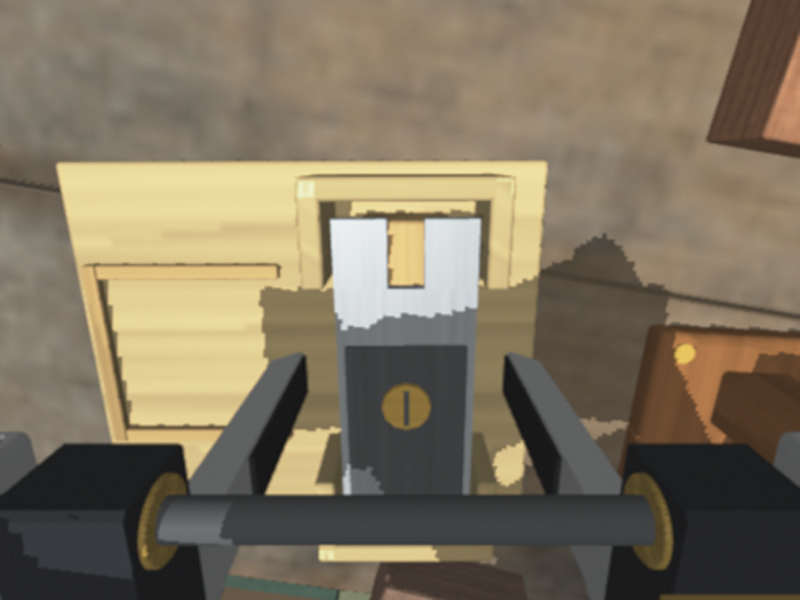

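play_rows(motion=[-0.003, 0, 0, 0, -0.001, -0.001, -0.7, 0, 0, 0, 0, 0, 0, 0.6, 0, 0, 0, 0, 0, 0, 0.6, 0, 0, 0, 0, 0, 0, 0.6, 0, 0, 0, 0, 0, 0, 0.6, 0, 0, 0, 0, 0, 0, 0.6, 0, 0, 0, 0, 0, 0, 0.6], newtons=45)

```text
clock: 15.35
eef_pos: [475.8, 370.9, 26.8]
eef_rot: [2.134, 1.568, 0.738]
wrist_force: [0.7, 0.4, -0.4]
finger_gap: 49.0
```

play_rows(motion=[0, 0, 0, -0.01, 0, 0, 0.6, 0, 0, 0, -0.02, 0, 0, 0.6, 0, 0, 0, -0.04, 0, 0, 0.6, 0, 0, 0, -0.04, 0, 0, 0.6, 0, 0, 0, -0.04, 0, 0, 0.6, 0, 0, 0, -0.03, 0, 0, 0.6, 0, 0, 0, 0, 0, 0, 0.6])

```text
clock: 16.05
eef_pos: [474.2, 369.7, 215.6]
eef_rot: [-1.738, 1.57, -3.134]
wrist_force: [0.1, 0.3, -2.7]
finger_gap: 49.3
```

```bash
cat >> h.py <<'E'
S30,C30=.5,np.sqrt(.75)
def bedframe(psi):
    c,s=np.cos(psi),np.sin(psi)
    return np.array([c*C30,s*C30,S30]),np.array([-s,c,0]),np.array([-c*S30,-s*S30,C30])
def bedR(psi):
    xv,yv,N=bedframe(psi); return Ro.from_matrix(np.stack([-N,xv,-yv],1))
E
python3 - <<'E'
from h import *
print(pose()[0],pose()[2]["finger_gap"],pose()[2]["wrist_force"])
xv,yv,N=bedframe(.11); B=np.array([439,213,80])
plan(B+2.5*xv+80*N-11*N,bedR(.11),8,0.6)
E
```

```text
[474.17526031 369.71152005 215.56498511] 49.33119431214132 [ 0.11297     0.34647168 -2.69668879]
err mm [ -67.3 -160.3  -74.6] deg [ 3.6  -0.97 30.03]
[0.008, -0.002, 0.066, 0.0093, -0.0118, 0.0183, 0.6, 0.008, -0.002, 0.066, 0.0086, -0.0122, 0.0183, 0.6, 0.008, -0.002, 0.066, 0.0078, -0.0126, 0.0184, 0.6, 0.008, -0.002, 0.066, 0.007, -0.0129, 0.0185, 0.6, 0.008, -0.002, 0.066, 0.0062, -0.0132, 0.0186, 0.6, 0.008, -0.002, 0.066, 0.0054, -0.0134, 0.0187, 0.6, 0.008, -0.002, 0.066, 0.0045, -0.0136, 0.0188, 0.6, 0.008, -0.002, 0.066, 0.0037, -0.0137, 0.0189, 0.6]
```

play_rows(motion=[0.008, -0.002, 0.066, 0.009, -0.012, 0.018, 0.6, 0.008, -0.002, 0.066, 0.0085, -0.012, 0.018, 0.6, 0.008, -0.002, 0.066, 0.008, -0.0125, 0.018, 0.6, 0.008, -0.002, 0.066, 0.007, -0.013, 0.0185, 0.6, 0.008, -0.002, 0.066, 0.006, -0.013, 0.0185, 0.6, 0.008, -0.002, 0.066, 0.0055, -0.0135, 0.0185, 0.6, 0.008, -0.002, 0.066, 0.0045, -0.0135, 0.019, 0.6, 0.008, -0.002, 0.066, 0.0035, -0.0135, 0.019, 0.6, 0, 0, 0, 0, 0, 0, 0.6])

```text
clock: 16.95
eef_pos: [398.0, 202.2, 127.4]
eef_rot: [1.57, 1.037, 0.11]
wrist_force: [0.8, 1.1, -3.5]
finger_gap: 49.3
```

```bash
python3 - <<'E'
from h import *
print(pose()[0],pose()[2]["finger_gap"],pose()[2]["wrist_force"],pose()[2]["joints"])
look("g",cams=["wrist","side"])
xv,yv,N=bedframe(.11); B=np.array([439,213,80])
plan(B+2.5*xv+80*N-11*N,bedR(.11),2,0.6)
E
```

```text
[397.96531809 202.21656323 127.42245862] 49.328395381061135 [ 0.75969777  1.14158109 -3.54960402] [ 0.50783449 -0.06877976  2.23272591 -0.41240103  0.5150149   2.28066431]
err mm [ 6.2  5.1 10.9] deg [ 0.02 -0.09 -0.73]
[0.0, -0.001, -0.006, -0.003, 0.0057, -0.0022, 0.6, 0.0, -0.001, -0.006, -0.003, 0.0057, -0.0022, 0.6]
```

View pics/g_wrist.png

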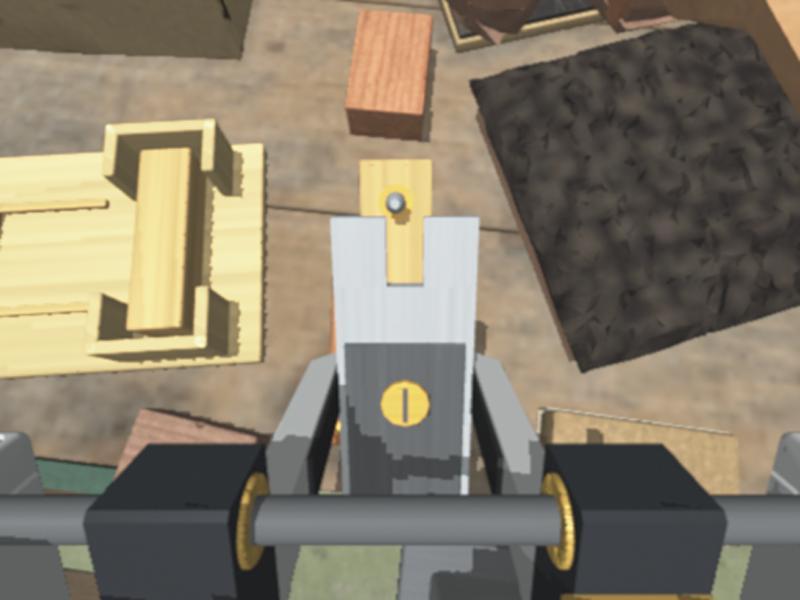

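View pics/g_side.png

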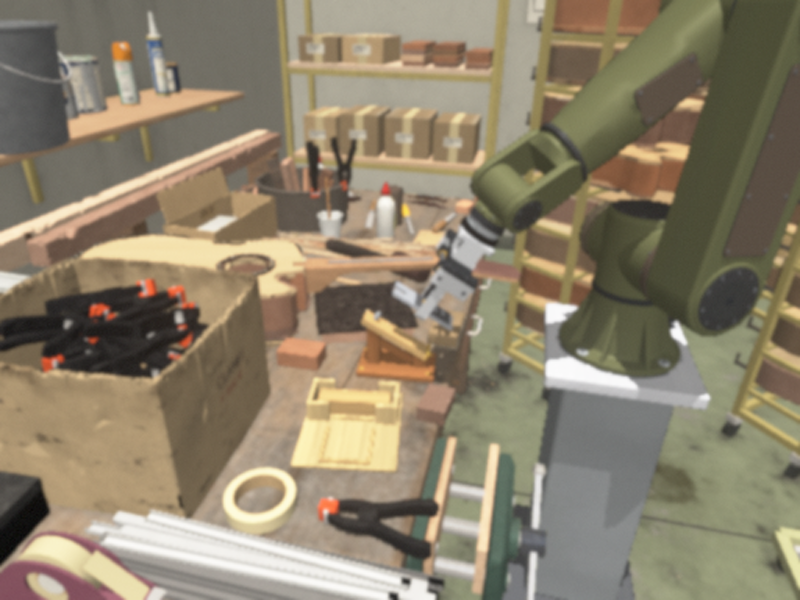

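```bash
cat > m.py <<'E'
from h import *
import sys
def meas(tag,p,r):
    im,w=cloud(f"{tag}_wrist.npz"); t=r.inv().apply((w-p).reshape(-1,3)).reshape(w.shape)
    hsv=cv2.cvtColor(im,cv2.COLOR_BGR2HSV)
    X,Y,Z=t[...,0],t[...,1],t[...,2]
    # bare steel part of the iron top, Y 20..68
    m=(abs(Z)<28)&(Y>14)&(Y<72)&(X<-8)&(X>-26)&(hsv[...,1]<60)
    m=cv2.morphologyEx(m.astype(np.uint8),cv2.MORPH_OPEN,np.ones((3,3)))>0
    Q=t[m]; A=np.c_[Q[:,1:],np.ones(len(Q))]; co=np.linalg.lstsq(A,Q[:,0],rcond=None)[0]
    print("iron face X=%.1f tilt deg Y %.2f Z %.2f"%(np.median(Q[:,0]),*np.degrees(co[:2])))
    c=cv2.minAreaRect(Q[:,1:].astype(np.float32)); print(" Y range",np.percentile(Q[:,1],[1,99.5]).round(1),"Z range",np.percentile(Q[:,2],[.5,99.5]).round(1))
    # per-Y edges
    for lo in range(18,66,6):
        s=Q[(Q[:,1]>lo)&(Q[:,1]<lo+6)][:,2]
        if len(s)<10: continue
        s=np.sort(s); g=np.diff(s); i=np.argmax(g); print("  Y",lo+3,"edges",s[0].round(1),s[-1].round(1),"gap",(s[i].round(1),s[i+1].round(1)) if g[i]>4 else "")
    # bed
    m=(hsv[...,0]>12)&(hsv[...,0]<32)&(hsv[...,1]>60)&(abs(Z)<30)&(Y>20)&(Y<150)&(X>-5)&(X<110)
    Q=t[m]
    if len(Q)>60:
        med=np.median(Q[:,0]); Q=Q[abs(Q[:,0]-med)<8]
        A=np.c_[Q[:,1:],np.ones(len(Q))]; co=np.linalg.lstsq(A,Q[:,0],rcond=None)[0]
        print("bed X at0=%.1f med %.1f tilt deg Y %.2f Z %.2f n %d"%(co[2],med,*np.degrees(co[:2]),len(Q)),"Y",np.percentile(Q[:,1],[1,99.5]).round(1))
        ys=[];e1=[];e2=[]
        for lo in np.arange(Q[:,1].min(),Q[:,1].max(),4):
            s=Q[(Q[:,1]>=lo)&(Q[:,1]<lo+4)][:,2]
            if len(s)>10: ys.append(lo+2);e1.append(s.min());e2.append(s.max()); print("  bedY",round(lo+2),s.min().round(1),s.max().round(1))
    # pin
    m=(hsv[...,1]<60)&(abs(Z)<25)&(Y>25)&(Y<130)&(X>-5)
    if len(Q)>60:
        pl=co[0]*Y+co[1]*Z+co[2]; m&=(pl-X>6)&(pl-X<22)
        m=cv2.morphologyEx(m.astype(np.uint8),cv2.MORPH_OPEN,np.ones((2,2)))>0
        Q=t[m]
        if len(Q): print("pin n",len(Q),"h",(pl[m]-Q[:,0]).min().round(1),(pl[m]-Q[:,0]).max().round(1),"Y",Q[:,1].min().round(1),Q[:,1].max().round(1),"Z",Q[:,2].min().round(1),Q[:,2].max().round(1), np.median(Q,0).round(1))
E
python3 - <<'E'
from m import *
p,r,s=pose(); meas("g",p,r)
E
```

```text
iron face X=-15.5 tilt deg Y 0.97 Z -0.17
 Y range [14.5 59.9] Z range [-24.3  25.2]
  Y 21 edges -24.6 25.5 gap 
  Y 27 edges -24.4 25.4 gap 
  Y 33 edges -24.7 25.6 gap 
  Y 39 edges -24.3 25.3 gap 
  Y 45 edges -24.6 25.2 gap (np.float64(-6.2), np.float64(7.2))
  Y 51 edges -24.5 25.4 gap (np.float64(-6.1), np.float64(7.2))
  Y 57 edges -24.7 25.4 gap (np.float64(-6.1), np.float64(7.1))
  Y 63 edges -19.9 24.6 gap (np.float64(-6.6), np.float64(9.8))
bed X at0=63.8 med 64.5 tilt deg Y 0.81 Z 0.01 n 2430 Y [20.9 78.4]
  bedY 22 -8.1 9.0
  bedY 26 -8.0 9.0
  bedY 30 -8.0 9.0
  bedY 34 -8.7 9.7
  bedY 38 -8.7 9.7
  bedY 42 -8.7 9.6
  bedY 46 -8.6 9.6
  bedY 50 -22.0 9.6
  bedY 54 -21.9 13.4
  bedY 58 -21.8 13.4
  bedY 62 -21.6 13.4
  bedY 66 -21.6 13.3
  bedY 70 -22.1 13.2
  bedY 74 -22.2 13.1
  bedY 78 -22.2 13.1
pin n 119 h nan nan Y nan nan Z nan nan [nan nan nan]
```

```bash
python3 - <<'E'
from h import *
p,r,s=pose()
im,w=cloud("g_wrist.npz"); t=r.inv().apply((w-p).reshape(-1,3)).reshape(w.shape)
hsv=cv2.cvtColor(im,cv2.COLOR_BGR2HSV)
c=im[95:190:1,205:310]; cv2.imwrite("pics/g_crop.png",cv2.resize(c,None,fx=6,fy=6,interpolation=cv2.INTER_NEAREST))
for v in range(99,145,2): print(v,t[v,253].round(1),im[v,253], t[v,235].round(1))
for v in (170,176): print([ (u,t[v,u].round(1)[1:].tolist()) for u in range(243,274,2)])
for v in range(174,188): print(v,t[v,258].round(1),im[v,258])
E
```

```text
99 [202.5  82.   -6.1] [130 159 183] [201.8  81.9 -27.4]
101 [202.   79.7  -6.1] [127 165 194] [200.1  79.7 -27.3]
103 [64.4 77.7 -3.7] [150 221 242] [ 64.5  77.7 -17.3]
105 [65.6 76.2 -3.7] [153 223 242] [ 65.7  76.2 -17.5]
107 [65.1 74.8 -3.7] [153 223 242] [ 63.6  74.8 -17.3]
109 [65.4 73.3 -3.7] [153 223 242] [ 66.   73.3 -17.5]
111 [64.3 71.8 -3.7] [153 223 242] [ 65.2  71.8 -17.5]
113 [64.  70.4 -3.7] [153 224 242] [ 64.3  70.4 -17.5]
115 [65.3 68.8 -3.7] [154 223 242] [ 64.4  68.9 -17.5]
117 [64.9 67.4 -3.7] [143 223 243] [ 65.4  67.3 -17.6]
119 [63.9 65.9 -3.7] [111 220 242] [ 64.8  65.9 -17.6]
121 [63.7 64.4 -3.7] [111 218 242] [ 63.8  64.4 -17.6]
123 [51.5 63.7 -3.5] [155 177 189] [ 65.   62.8 -17.7]
125 [48.9 62.4 -3.5] [179 176 169] [ 64.3  61.4 -17.7]
127 [46.6 61.2 -3.4] [199 197 189] [ 64.6  59.8 -17.7]
129 [45.2 59.9 -3.4] [222 220 216] [ 65.1  58.3 -17.8]
131 [46.3 58.4 -3.5] [224 222 217] [ 64.9  56.8 -17.8]
133 [47.7 56.8 -3.5] [184 181 175] [ 65.1  55.2 -17.9]
135 [51.1 55.1 -3.6] [94 95 94] [ 63.5  53.8 -17.8]
137 [63.9 52.2 -3.8] [ 74 128 154] [ 63.9  52.2 -17.9
[... 633 characters left out ...]
 -2.3]), (257, [21.0, -0.7]), (259, [20.9, 0.9]), (261, [21.1, 2.5]), (263, [21.1, 4.1]), (265, [20.9, 5.8]), (267, [21.0, 7.4]), (269, [20.9, 9.0]), (271, [39.9, 7.3]), (273, [39.9, 8.4])]
174 [63.5 22.8  0.1] [150 220 241]
175 [63.4 21.9  0.1] [150 220 241]
176 [64.7 20.8  0.1] [151 220 241]
177 [63.6 20.2  0.1] [150 220 241]
178 [63.9 19.3  0.1] [150 221 241]
179 [64.  18.5  0.1] [150 220 241]
180 [64.9 17.4  0.1] [151 207 231]
181 [-10.9  35.9   0.2] [153 172 186]
182 [-12.6  35.7   0.3] [159 158 155]
183 [-15.5  35.9   0.3] [187 183 177]
184 [-14.9  35.2   0.3] [215 213 205]
185 [-15.8  34.8   0.3] [221 219 214]
186 [-14.6  33.9   0.3] [221 219 214]
187 [-15.6  33.6   0.3] [221 220 214]
```

View pics/g_crop.png

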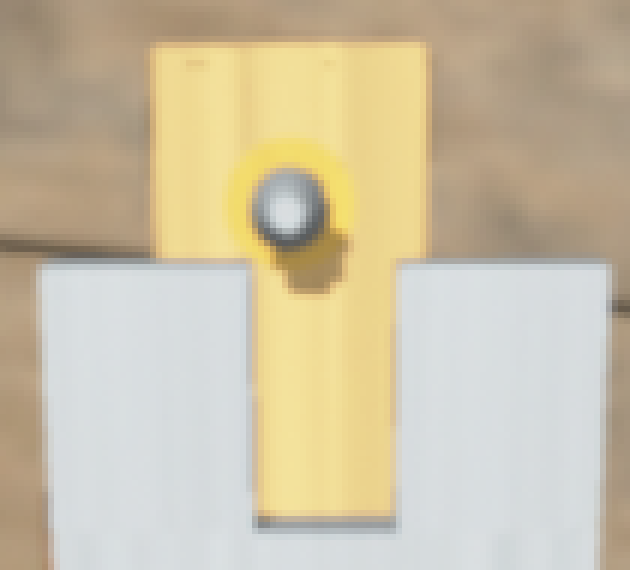

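play_rows(motion=[-0.003, 0, 0, 0, 0.007, -0.002, 0.6, -0.003, 0, 0, 0.005, 0.007, -0.002, 0.6, 0, 0, 0, 0.014, 0, 0, 0.6, 0, 0, 0, 0.014, 0, 0, 0.6, 0, 0, 0, 0.01, 0, 0, 0.6, 0, 0, 0, 0, 0, 0, 0.6])

```text
clock: 17.65
eef_pos: [441.3, 216.6, 101.3]
eef_rot: [1.57, 1.032, 0.118]
wrist_force: [0.7, 0.4, -2.3]
finger_gap: 49.1
```

```bash
python3 - <<'E'
from m import *
p,r,s=pose(); print(p,s["wrist_force"]); look("h",cams=["wrist"])
meas("h",p,r)
xv,yv,N=bedframe(.115); B=np.array([439,213,80])
print("nominal left in tool",r.inv().apply(B+2.5*xv-11*N-p), np.degrees((r.inv()*bedR(.115)).as_rotvec()))
im=cv2.imread("pics/h_wrist.png"); z=np.load("h_wrist.npz")["im"]
cv2.imwrite("pics/h_crop.png",cv2.resize(z[95:200,200:315],None,fx=6,fy=6,interpolation=cv2.INTER_NEAREST))
E
```

```text
[441.26000747 216.58331497 101.31549948] [ 0.69772514  0.38274059 -2.31404669]
iron face X=-16.4 tilt deg Y 1.72 Z -0.03
 Y range [14.6 63.7] Z range [-26.1  23.5]
  Y 21 edges -26.2 23.4 gap 
  Y 27 edges -26.3 23.8 gap 
  Y 33 edges -26.3 23.7 gap 
  Y 39 edges -26.4 23.7 gap 
  Y 45 edges -26.1 23.6 gap (np.float64(-7.9), np.float64(5.2))
  Y 51 edges -26.4 23.8 gap (np.float64(-7.9), np.float64(5.5))
  Y 57 edges -26.4 23.6 gap (np.float64(-7.8), np.float64(5.4))
  Y 63 edges -26.3 23.8 gap (np.float64(-7.8), np.float64(5.3))
bed X at0=15.5 med 18.7 tilt deg Y 3.96 Z -2.12 n 773 Y [32.9 57.6]
  bedY 34 -8.3 -1.0
  bedY 38 -8.3 -1.0
  bedY 42 -8.2 5.6
  bedY 46 -8.8 6.2
  bedY 50 -8.8 6.2
  bedY 54 -8.7 6.2
  bedY 58 -8.7 6.1
pin n 119 h 11.2 31.8 Y 36.6 46.3 Z 0.3 5.2 [ 2.  40.   3.3]
nominal left in tool [ 27.96581025 -10.89105888   3.30937364] [ 0.20539831 -0.09666685 -0.86013   ]
```

View pics/h_wrist.png

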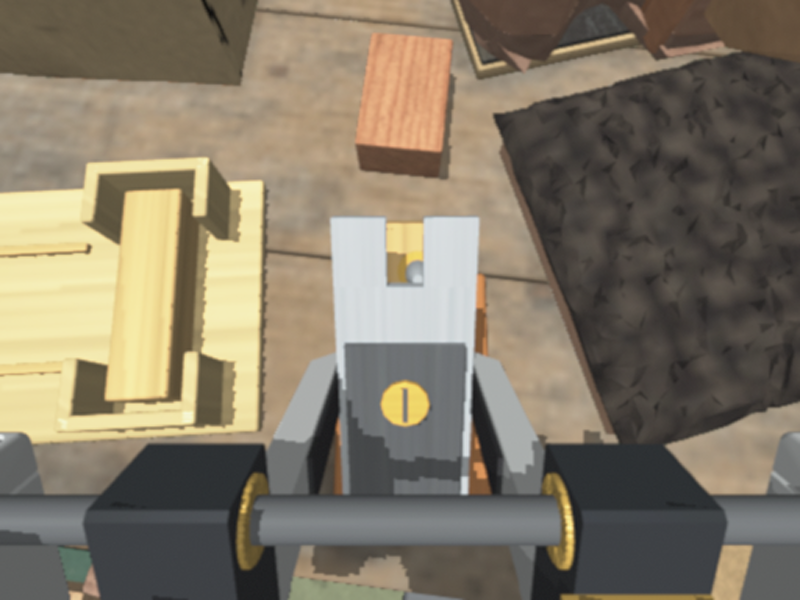

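View pics/h_crop.png

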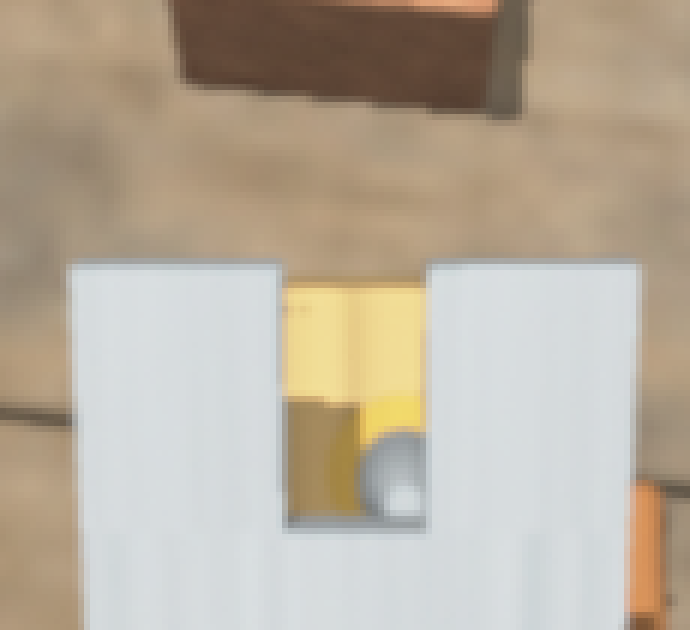

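```bash
python3 - <<'E'
from m import *
p,r,s=pose(); print(p,s["qd"].round(4),s["clock"]); look("i",cams=["wrist"]);p,r,s=pose(); print(p,s["qd"].round(4))
meas("i",p,r)
im,w=cloud("i_wrist.npz"); t=r.inv().apply((w-p).reshape(-1,3)).reshape(w.shape)
np.set_printoptions(suppress=True)
u0=256
for v in range(128,190,2): print(v,[t[v,u].round(1).tolist() for u in (252,264)])
for v in (172,174,176): print(v,[t[v,u].round(1).tolist() for u in range(244,278,2)])
E
```

```text
[441.14752261 216.62178583 101.84956784] [ 0.0044 -0.035   0.0124  0.005   0.0104 -0.003 ] 17.7
[440.92718175 216.55923692 102.27568723] [ 0.0031 -0.0277  0.0131 -0.0015  0.0037  0.0027]
iron face X=-15.9 tilt deg Y 1.79 Z -0.03
 Y range [14.7 63.7] Z range [-26.2  23.4]
  Y 21 edges -26.3 23.4 gap 
  Y 27 edges -26.3 23.8 gap 
  Y 33 edges -26.4 23.7 gap 
  Y 39 edges -26.5 23.8 gap 
  Y 45 edges -26.1 23.6 gap (np.float64(-8.0), np.float64(5.1))
  Y 51 edges -26.6 23.6 gap (np.float64(-7.9), np.float64(5.4))
  Y 57 edges -26.2 23.6 gap (np.float64(-7.9), np.float64(5.3))
  Y 63 edges -26.5 23.6 gap (np.float64(-7.8), np.float64(5.3))
bed X at0=17.4 med 19.9 tilt deg Y 2.91 Z -1.48 n 762 Y [32.7 57.4]
  bedY 34 -8.3 -1.0
  bedY 38 -8.3 -0.4
  bedY 42 -8.3 5.5
  bedY 46 -8.9 6.2
  bedY 50 -8.9 6.2
  bedY 54 -8.8 6.1
  bedY 58 -8.7 6.2
pin n 117 h 9.4 32.7 Y 36.4 46.0 Z 0.2 5.3 [ 3.  39.9  3.2]
128 [[156.2, 55.9, -8.6], [156.4, 55.9, 4.3]]
130 [[151.8, 54.2, -8.5], [153.9, 54.0, 4.3]]
132 [[152.2, 52.1, -8.5], [153.2, 52.0, 4.3]]
134 [[151.3, 50.1, -8.5], [150.3, 50.2, 4.2]]
136 [[149
[... 1501 characters left out ...]
.1], [-16.4, 46.0, 8.2]]
174 [[-16.0, 44.8, -9.1], [-15.7, 44.7, -8.1], [19.6, 36.7, -8.3], [19.1, 36.8, -6.9], [19.3, 36.7, -5.6], [18.7, 36.9, -4.3], [18.9, 36.8, -3.0], [19.4, 36.7, -1.7], [7.7, 39.4, -0.4], [5.9, 39.8, 0.8], [3.8, 40.3, 2.0], [3.4, 40.4, 3.2], [3.0, 40.5, 4.4], [-10.6, 43.6, 5.2], [-16.7, 45.0, 6.0], [-15.8, 44.8, 7.1], [-15.5, 44.7, 8.2]]
176 [[-16.4, 43.8, -9.1], [-16.7, 43.8, -8.0], [19.3, 35.4, -8.3], [19.3, 35.4, -7.0], [20.6, 35.1, -5.7], [19.0, 35.4, -4.3], [19.8, 35.3, -3.0], [18.6, 35.5, -1.7], [6.2, 38.5, -0.4], [3.3, 39.2, 0.8], [2.6, 39.3, 2.0], [2.7, 39.3, 3.2], [1.6, 39.5, 4.4], [-12.0, 42.8, 5.1], [-16.1, 43.7, 6.1], [-15.8, 43.7, 7.2], [-17.2, 44.0, 8.2]]
```

play_rows(motion=[0, 0, 0, 0, -0.004, 0.0025, 0.6, 0, 0, 0, 0, -0.004, 0.002, 0.6, 0, 0, 0, 0, -0.002, 0.001, 0.6, 0, 0, 0, 0, 0, 0, 0.6, 0, 0, 0, 0, 0, 0, 0.6, 0, 0, 0, 0, 0, 0, 0.6])

```text
clock: 18.35
eef_pos: [432.7, 210.1, 98.6]
eef_rot: [1.573, 1.029, 0.121]
wrist_force: [-0.1, -0.3, -2.1]
finger_gap: 49.6
```

```bash
python3 - <<'E'
from m import *
im,w=cloud("f_wrist.npz"); hsv=cv2.cvtColor(im,cv2.COLOR_BGR2HSV)
x,y,z=w[...,0],w[...,1],w[...,2]
m=(np.hypot(x-500,y-375)<60)&(z>37)&(z<50)&(hsv[...,1]<40)&(hsv[...,2]>150)
Q=w[m];A=np.c_[Q[:,:2]-Q[:,:2].mean(0),np.ones(len(Q))];print("f iron plane",len(Q),np.degrees(np.linalg.lstsq(A,Q[:,2],rcond=None)[0][:2]))
p,r,s=pose(); print(p,s["qd"].round(4),s["wrist_force"]); look("j",cams=["wrist"]);p,r,s=pose(); print(p)
meas("j",p,r)
xv,yv,N=bedframe(.115); B=np.array([439,213,80])
print("nominal left in tool",r.inv().apply(B+2.5*xv-11*N-p), np.degrees((r.inv()*bedR(.115)).as_rotvec()))
z=np.load("j_wrist.npz")["im"]
cv2.imwrite("pics/j_crop.png",cv2.resize(z[95:200,200:315],None,fx=6,fy=6,interpolation=cv2.INTER_NEAREST))
E
```

```text
f iron plane 4847 [-0.02210545  0.07525966]
[432.68022491 210.06355853  98.57877179] [-0.0012 -0.0051 -0.0001  0.0002  0.0014 -0.0015] [-0.09803971 -0.30296612 -2.11178268]
[432.71278798 210.05359232  98.56510508]
iron face X=-16.4 tilt deg Y 1.78 Z -0.05
 Y range [14.6 63.7] Z range [-26.1  23.4]
  Y 21 edges -26.1 23.6 gap 
  Y 27 edges -26.4 23.7 gap 
  Y 33 edges -26.0 23.5 gap 
  Y 39 edges -26.5 23.7 gap 
  Y 45 edges -26.1 23.5 gap (np.float64(-8.0), np.float64(5.2))
  Y 51 edges -26.4 23.6 gap (np.float64(-7.9), np.float64(5.4))
  Y 57 edges -26.4 23.6 gap (np.float64(-7.8), np.float64(5.3))
  Y 63 edges -26.4 23.6 gap (np.float64(-7.8), np.float64(5.3))
bed X at0=19.4 med 21.3 tilt deg Y 2.01 Z 0.20 n 1386 Y [32.2 66.9]
  bedY 34 -8.4 5.7
  bedY 38 -8.4 5.7
  bedY 42 -8.3 5.7
  bedY 46 -8.9 6.3
  bedY 50 -8.9 6.2
  bedY 54 -8.9 6.2
  bedY 58 -8.8 6.2
  bedY 62 -19.2 16.5
  bedY 66 -19.1 16.4
pin n 190 h nan nan Y nan nan Z nan nan [nan nan nan]
nominal left in tool [30.35106726 -1.63934114 -2.11632835] [ 0.19592273 -0.17707294 -1.06791492]
```

View pics/j_crop.png

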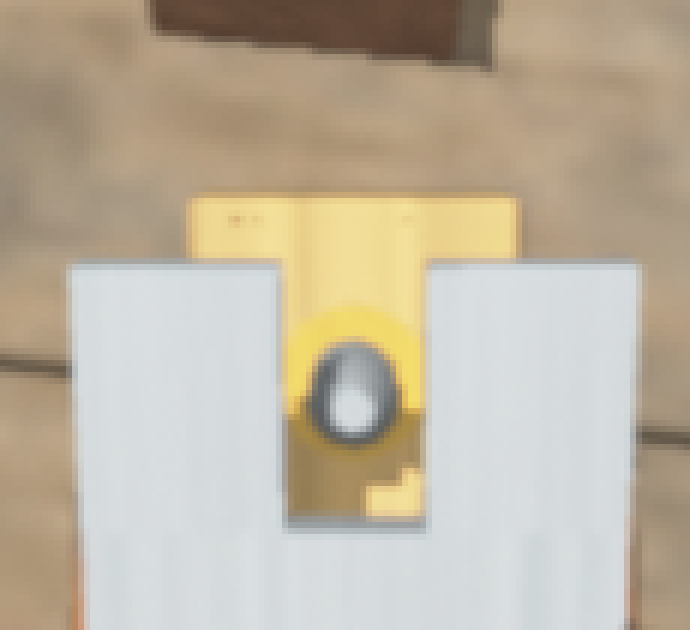

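play_rows(motion=[0, 0, 0.004, 0.004, -0.0005, 0, 0.6, 0, 0, 0.004, 0.004, -0.0005, 0, 0.6, 0, 0, 0, 0.004, 0, 0, 0.6, 0, 0, 0, 0.004, 0, 0, 0.6, 0, 0, 0, 0.002, 0, 0, 0.6, 0, 0, 0, 0, 0, 0, 0.6, 0, 0, 0, 0, 0, 0, 0.6])

```text
clock: 19.1
eef_pos: [442.0, 211.3, 80.8]
eef_rot: [1.572, 1.021, 0.121]
wrist_force: [-0.2, 0.3, -2.7]
finger_gap: 49.4
```

```bash
python3 - <<'E'
from m import *
p,r,s=pose(); print(p,s["qd"].round(4),s["wrist_force"]); look("k",cams=["wrist"]);p,r,s=pose()
meas("k",p,r)
xv,yv,N=bedframe(.115); B=np.array([439,213,80])
print("nominal left in tool",r.inv().apply(B+2.5*xv-11*N-p), np.degrees((r.inv()*bedR(.115)).as_rotvec()))
z=np.load("k_wrist.npz")["im"]
cv2.imwrite("pics/k_crop.png",cv2.resize(z[95:200,200:315],None,fx=6,fy=6,interpolation=cv2.INTER_NEAREST))
E
```

```text
[442.02082669 211.26304039  80.77346231] [-0.0005  0.003  -0.0034 -0.0015 -0.0003  0.0007] [-0.2178883   0.25484253 -2.72203391]
iron face X=-16.3 tilt deg Y 1.93 Z -0.04
 Y range [14.7 63.7] Z range [-26.   23.4]
  Y 21 edges -25.9 23.4 gap 
  Y 27 edges -26.3 23.7 gap 
  Y 33 edges -26.1 23.7 gap 
  Y 39 edges -26.3 23.7 gap 
  Y 45 edges -26.1 23.7 gap 
  Y 51 edges -26.3 23.6 gap 
  Y 57 edges -26.0 23.7 gap (np.float64(-7.8), np.float64(5.4))
  Y 63 edges -26.3 23.4 gap (np.float64(-7.8), np.float64(5.3))
bed X at0=-1.0 med 1.8 tilt deg Y 2.81 Z -0.53 n 1330 Y [37.1 67.8]
  bedY 39 -7.6 5.1
  bedY 43 -7.6 5.0
  bedY 47 -7.5 5.6
  bedY 51 -7.5 5.6
  bedY 55 -8.0 5.6
  bedY 59 -8.0 5.5
  bedY 63 -19.2 16.6
  bedY 67 -19.1 16.6
nominal left in tool [10.30459487 -0.58916024 -2.05037638] [ 0.20259276 -0.17555157 -1.52843223]
```

View pics/k_crop.png

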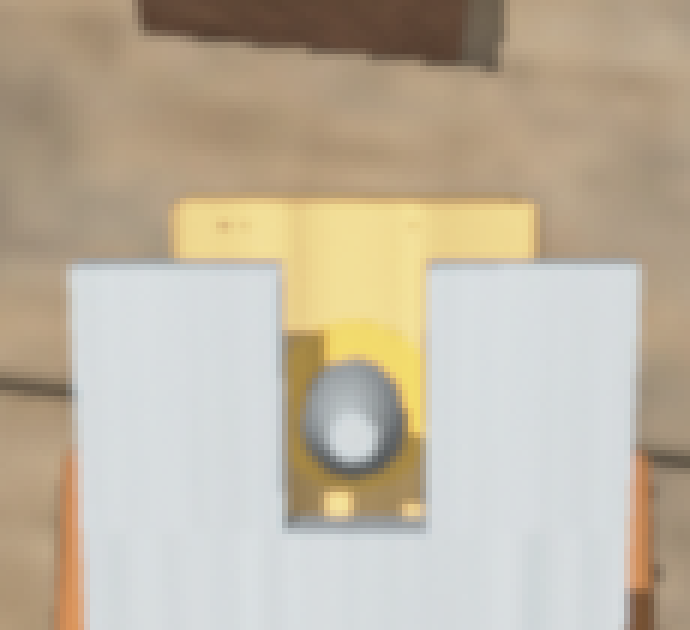

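play_rows(motion=[0, 0, 0, 0.002, 0, 0, 0.6, 0, 0, 0, 0.002, 0, 0, 0.6, 0, 0, 0, 0.002, 0, 0, 0.6, 0, 0, 0, 0.001, 0, 0, 0.6, 0, 0, 0, 0, 0, 0, 0.6])

```text
clock: 19.65
eef_pos: [446.1, 211.8, 74.7]
eef_rot: [1.573, 1.02, 0.121]
wrist_force: [0.5, -0.6, -1.5]
finger_gap: 49.2
```

```bash
python3 - <<'E'
from m import *
p,r,s=pose(); print(p,s["wrist_force"])
xv,yv,N=bedframe(.115); B=np.array([439,213,80])
print("nominal left in tool",r.inv().apply(B+2.5*xv-11*N-p), np.degrees((r.inv()*bedR(.115)).as_rotvec()))
E
```

```text
[446.05993559 211.81957696  74.66304927] [ 0.51084163 -0.57883332 -1.53065916]
nominal left in tool [ 2.92315252 -0.86093936 -1.97598964] [ 0.20406793 -0.18915055 -1.56502838]
```

play_rows(motion=[0, 0, 0, 0.001, 0, 0, 0.6, 0, 0, 0, 0.001, 0, 0, 0.6, 0, 0, 0, 0.001, 0, 0, 0.6])

```text
clock: 19.95
eef_pos: [447.8, 212.1, 72.1]
eef_rot: [1.573, 1.02, 0.121]
wrist_force: [-1.3, -0.3, 0.4]
finger_gap: 49.4
```

play_rows(motion=[0, 0, 0, 0.001, 0, 0, 0.6, 0, 0, 0, 0.001, 0, 0, 0.6])

```text
clock: 20.15
eef_pos: [448.1, 212.1, 71.8]
eef_rot: [1.572, 1.019, 0.12]
wrist_force: [-37.6, -8.8, 39.7]
finger_gap: 49.0
```

```bash
python3 - <<'E'
from m import *
p,r,s=pose(); print(p,s["wrist_force"],s["moment"]); look("l",cams=["wrist","side"]);p,r,s=pose()
meas("l",p,r)
xv,yv,N=bedframe(.115); B=np.array([439,213,80])
print("nominal left in tool",r.inv().apply(B+2.5*xv-11*N-p), np.degrees((r.inv()*bedR(.115)).as_rotvec()))
z=np.load("l_wrist.npz")["im"]
cv2.imwrite("pics/l_crop.png",cv2.resize(z[95:200,200:315],None,fx=6,fy=6,interpolation=cv2.INTER_NEAREST))
z=np.load("l_side.npz")["im"]
cv2.imwrite("pics/l_crop2.png",cv2.resize(z[170:260,190:310],None,fx=6,fy=6,interpolation=cv2.INTER_CUBIC))
E
```

```text
[448.0528924  212.09213104  71.8305219 ] [-37.58724611  -8.80246494  39.69305998] [-0.73689924  2.57601734 -0.35490125]
iron face X=-15.5 tilt deg Y 2.84 Z -0.17
 Y range [14.6 63.6] Z range [-26.1  23.4]
  Y 21 edges -26.0 23.5 gap 
  Y 27 edges -26.3 23.7 gap 
  Y 33 edges -26.2 23.7 gap 
  Y 39 edges -26.4 23.5 gap 
  Y 45 edges -26.4 23.6 gap (np.float64(-4.6), np.float64(1.6))
  Y 51 edges -26.4 23.5 gap 
  Y 57 edges -26.3 23.6 gap (np.float64(-7.6), np.float64(5.4))
  Y 63 edges -26.2 23.7 gap (np.float64(-7.8), np.float64(5.4))
bed X at0=70.8 med 108.3 tilt deg Y 21.28 Z -0.34 n 204 Y [ 96.1 105.4]
  bedY 97 -1.9 15.9
  bedY 101 -24.9 12.2
  bedY 105 -28.4 13.1
nominal left in tool [-0.49499566 -1.06627385 -1.97375473] [ 0.19778387 -0.14434142 -1.62812395]
```

View pics/l_crop.png

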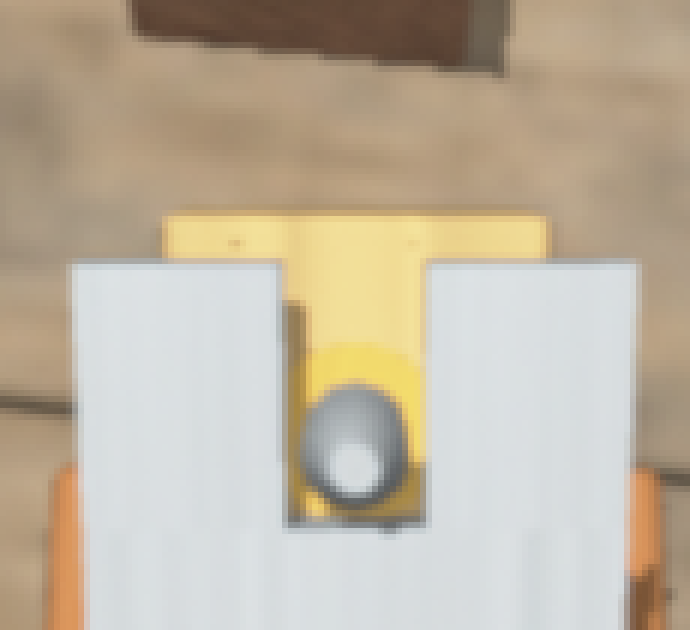

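View pics/l_crop2.png

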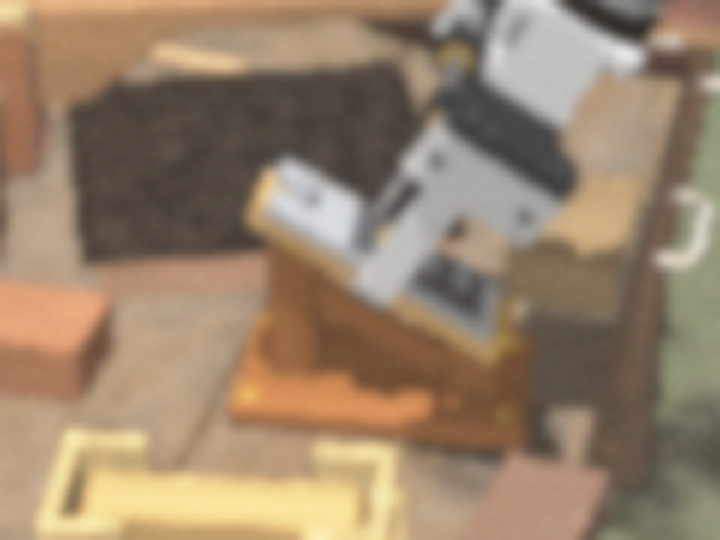

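```bash
python3 - <<'E'
from h import *
p,r,s=pose(); print(s["wrist_force"])
im,w=cloud("l_wrist.npz"); t=r.inv().apply((w-p).reshape(-1,3)).reshape(w.shape)
hsv=cv2.cvtColor(im,cv2.COLOR_BGR2HSV); X,Y,Z=t[...,0],t[...,1],t[...,2]
m=(abs(Z+1.3)<24)&(Y>24)&(Y<62)&(X<-8)&(X>-26)&(hsv[...,1]<40)&(hsv[...,2]>180)
Q=t[m];A=np.c_[Q[:,1:],np.ones(len(Q))];co=np.linalg.lstsq(A,Q[:,0],rcond=None)[0];print(len(Q),np.degrees(co[:2]),co)
Wn=np.linalg.svd(w[m]-w[m].mean(0),full_matrices=False)[2][2]; print("slope",np.degrees(np.arccos(abs(Wn[2]))))
b=(hsv[...,0]>12)&(hsv[...,0]<32)&(hsv[...,1]>60)&(abs(Z)<22)&(Y>38)&(Y<76)&(X<10)
d=X-(co[0]*Y+co[1]*Z+co[2])
for lo in range(38,76,4):
    k=b&(Y>=lo)&(Y<lo+4)
    if k.sum()>5: print(lo,k.sum(),np.median(d[k]).round(2))
k=(hsv[...,1]<60)&(hsv[...,2]<110)&(abs(Z)<20)&(Y<14)&(Y>-40)&(X<-12)&(X>-26)
print("cap",k.sum(),np.median(d[k]))
E
python3 - <<'E'
import cv2,numpy as np
z=np.load("l_wrist.npz")["im"]
cv2.imwrite("pics/l_low.png",cv2.resize(z[200:384,180:340],None,fx=3.2,fy=3.2,interpolation=cv2.INTER_CUBIC))
E
```

```text
[-30.32593123  -6.63858204  31.49893829]
5018 [ 1.47195451 -0.12270592] [ 2.56904526e-02 -2.14162237e-03 -1.64900697e+01]
slope 30.146933843464417
38 63 5.81
42 42 5.28
46 50 5.4
50 137 5.53
54 169 5.96
58 163 6.28
62 373 6.23
66 241 6.74
cap 1313 -2.6524727760709297
```

View pics/l_low.png

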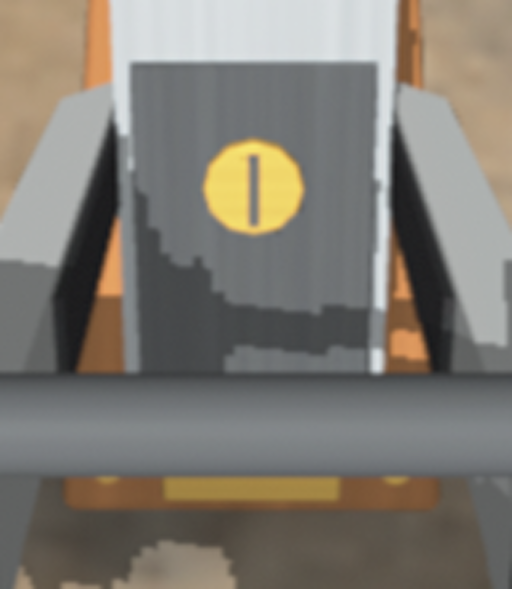

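play_rows(motion=[0, 0, 0, -0.0005, 0, 0, 0.6, 0, 0, 0, 0, 0, 0, 0.0, 0, 0, 0, 0, 0, 0, -0.5, 0, 0, 0, 0, 0, 0, -0.5, 0, 0, 0, 0, 0, 0, -0.5])

```text
clock: 20.75
eef_pos: [448.2, 212.4, 73.2]
eef_rot: [1.573, 1.017, 0.121]
wrist_force: [0.3, -0.5, -0.6]
finger_gap: 68.6
```

```bash
python3 - <<'E'
from h import *
p,r,s=pose(); print(p,s["wrist_force"],s["finger_gap"]); look("n",cams=["wrist"])
z=np.load("n_wrist.npz")["im"]
cv2.imwrite("pics/n_crop.png",cv2.resize(z[95:300,180:340],None,fx=3,fy=3,interpolation=cv2.INTER_CUBIC))
E
```

```text
[448.1596342  212.40686735  73.15769288] [ 0.31149912 -0.5389634  -0.60405535] 68.59767023869493
```

View pics/n_crop.png

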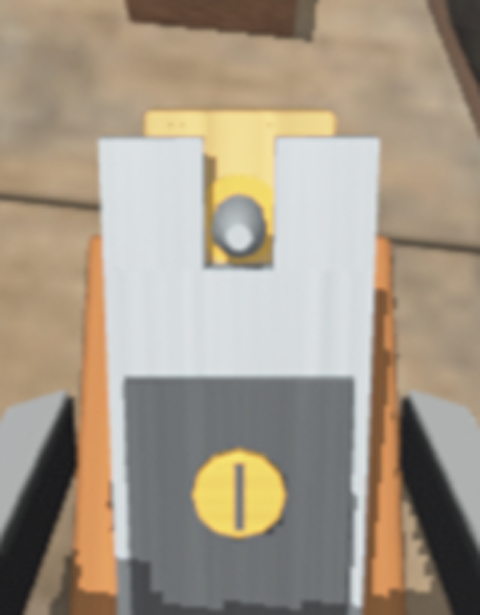

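play_rows(motion=[0, 0, 0, -0.01, 0, 0, -0.5, 0, 0, 0, -0.02, 0, 0, -0.5, 0, 0, 0, -0.03, 0, 0, -0.5, 0, 0, 0, -0.03, 0, 0, -0.5, 0, 0, 0, 0, 0, 0, -0.5, 0, 0, 0, 0, 0, 0, -0.5])

```text
clock: 21.4
eef_pos: [398.1, 206.7, 153.9]
eef_rot: [1.577, 1.018, 0.126]
wrist_force: [-0.9, 0.0, -0.3]
finger_gap: 70.6
```

```bash
python3 - <<'E'
from h import *
p,r,s=pose(); print(p,s["wrist_force"],s["finger_gap"],s["joints"]); look("o",cams=["wrist"])
im,w=cloud("o_wrist.npz"); xv,yv,N=bedframe(.115); B=np.array([439,213,80])
t=(w-B)@np.stack([xv,yv,N],1); hsv=cv2.cvtColor(im,cv2.COLOR_BGR2HSV)
m=(abs(t[...,0])<75)&(abs(t[...,1])<32)&(abs(t[...,2]-7)<7)&(hsv[...,1]<60)
m=cv2.morphologyEx(m.astype(np.uint8),cv2.MORPH_OPEN,np.ones((3,3)))>0
Q=t[m]; print(cv2.minAreaRect(Q[:,:2].astype(np.float32)),np.percentile(Q,[1,99],axis=0).round(1))
plan([500,240,215],down(np.radians(-90)),8,-0.5)
E
```

```text
[398.08730407 206.67922351 153.93242801] [-0.94971096  0.03252317 -0.2509586 ] 70.59902798140443 [ 0.51834667 -0.12062932  2.21210792 -0.38395167  0.56525628  2.2438846 ]
((1.0517387390136719, -0.5162506103515625), (130.1378936767578, 49.999752044677734), 0.31749069690704346) [[-62.3 -25.    2.1]
 [ 65.2  24.    9. ]]
err mm [101.8  33.3  61.2] deg [  6.71  -2.09 -31.62]
[0.015, -0.005, -0.069, 0.0004, 0.0152, -0.0026, -0.5, 0.015, -0.005, -0.069, -0.0007, 0.0151, -0.0028, -0.5, 0.015, -0.005, -0.069, -0.0017, 0.015, -0.0031, -0.5, 0.015, -0.005, -0.069, -0.0028, 0.0148, -0.0033, -0.5, 0.015, -0.005, -0.069, -0.0038, 0.0145, -0.0035, -0.5, 0.015, -0.005, -0.069, -0.0048, 0.0142, -0.0037, -0.5, 0.015, -0.005, -0.069, -0.0058, 0.0138, -0.0038, -0.5, 0.015, -0.005, -0.069, -0.0067, 0.0133, -0.004, -0.5]
```

View pics/o_wrist.png

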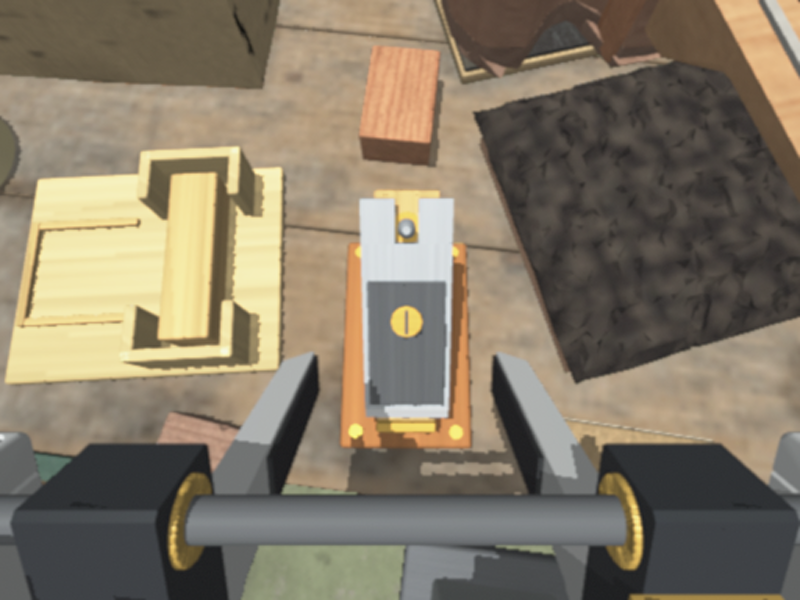

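play_rows(motion=[0, 0, 0, -0.02, 0, 0, -0.5, 0.015, -0.005, -0.069, 0, 0.015, -0.0025, -0.5, 0.015, -0.005, -0.069, -0.001, 0.015, -0.003, -0.5, 0.015, -0.005, -0.069, -0.002, 0.015, -0.003, -0.5, 0.015, -0.005, -0.069, -0.003, 0.015, -0.0035, -0.5, 0.015, -0.005, -0.069, -0.004, 0.0145, -0.0035, -0.5, 0.015, -0.005, -0.069, -0.005, 0.014, -0.0035, -0.5, 0.015, -0.005, -0.069, -0.006, 0.014, -0.004, -0.5, 0.015, -0.005, -0.069, -0.007, 0.0135, -0.004, -0.5, 0, 0, 0, 0, 0, 0, -0.6])

```text
clock: 22.45
eef_pos: [494.2, 238.1, 222.2]
eef_rot: [-1.301, 1.531, -2.882]
wrist_force: [-0.4, 0.2, -1.6]
finger_gap: 74.2
```

```bash
python3 - <<'E'
from h import *
plan([631,239,150],down(np.radians(-90)),5,-0.6)
E
```

```text
err mm [136.8   0.9 -72.2] deg [-0.55  0.6   2.22]
[-0.002, 0.002, 0.008, 0.0134, 0.0279, -0.0006, -0.6, -0.002, 0.002, 0.008, 0.0136, 0.0278, -0.0005, -0.6, -0.002, 0.002, 0.008, 0.0138, 0.0277, -0.0004, -0.6, -0.002, 0.002, 0.008, 0.014, 0.0276, -0.0003, -0.6, -0.002, 0.002, 0.008, 0.0142, 0.0275, -0.0003, -0.6]
```

play_rows(motion=[-0.002, 0.002, 0.008, 0.0135, 0.028, -0.0005, -0.6, -0.002, 0.002, 0.008, 0.0135, 0.028, -0.0005, -0.6, -0.002, 0.002, 0.008, 0.014, 0.028, -0.0005, -0.6, -0.002, 0.002, 0.008, 0.014, 0.0275, -0.0005, -0.6, -0.002, 0.002, 0.008, 0.014, 0.0275, 0, -0.6, 0, 0, 0, 0, 0, 0, -0.6, 0, 0, 0, 0, 0, 0, -0.6])

```text
clock: 23.15
eef_pos: [634.6, 236.9, 135.9]
eef_rot: [-0.392, 1.565, -1.962]
wrist_force: [-0.0, 1.0, 0.4]
finger_gap: 75.1
```

```bash
python3 - <<'E'
from h import *
print(pose()[0]); look("q",cams=["wrist"])
im,w=cloud("q_wrist.npz"); hsv=cv2.cvtColor(im,cv2.COLOR_BGR2HSV)
x,y,z=w[...,0],w[...,1],w[...,2]
m=(np.hypot(x-631,y-239)<60)&(z>29)&(z<38)&(hsv[...,0]<14)&(hsv[...,1]>70)
m=cv2.morphologyEx(m.astype(np.uint8),cv2.MORPH_OPEN,np.ones((3,3)))
k,l,st,_=cv2.connectedComponentsWithStats(m)
m=l==1+np.argmax(st[1:,4]); print(np.median(z[m]),cv2.minAreaRect(w[m][:,:2].astype(np.float32)))
plan([631,239,60],down(np.radians(-90)),5,-0.6)
E
```

```text
[634.58942188 236.92242855 135.86945465]
32.581239685014 ((628.7465209960938, 240.32717895507812), (84.52291107177734, 54.833438873291016), 1.2546865940093994)
err mm [ -3.3   2.1 -75.8] deg [0.04 0.32 0.16]
[0.0, 0.001, 0.001, 0.0152, -0.0006, -0.0005, -0.6, 0.0, 0.001, 0.001, 0.0152, -0.0006, -0.0005, -0.6, 0.0, 0.001, 0.001, 0.0152, -0.0006, -0.0005, -0.6, 0.0, 0.001, 0.001, 0.0152, -0.0006, -0.0005, -0.6, 0.0, 0.001, 0.001, 0.0152, -0.0006, -0.0004, -0.6]
```

play_rows(motion=[-0.01, 0.002, 0.001, 0.02, -0.002, -0.001, -0.6, -0.01, 0.002, 0.001, 0.02, -0.002, -0.001, -0.6, 0, 0.001, 0, 0.02, -0.001, -0.001, -0.6, 0, 0, 0, 0.018, 0, 0, -0.6, 0, 0, 0, 0.01, 0, 0, -0.6, 0, 0, 0, 0, 0, 0, -0.6])

```text
clock: 23.8
eef_pos: [626.4, 241.1, 49.8]
eef_rot: [1.702, 1.564, 0.155]
wrist_force: [-0.2, 0.1, -0.4]
finger_gap: 75.0
```

```bash
python3 - <<'E'
from h import *
plan([629,240,11],down(np.radians(-88.75)),4,-0.6)
E
```

```text
err mm [  2.6  -1.1 -38.8] deg [ 0.12 -0.05 -0.37]
[0.001, -0.0, -0.002, 0.0097, 0.0006, 0.0003, -0.6, 0.001, -0.0, -0.002, 0.0097, 0.0006, 0.0003, -0.6, 0.001, -0.0, -0.002, 0.0097, 0.0006, 0.0003, -0.6, 0.001, -0.0, -0.002, 0.0097, 0.0006, 0.0003, -0.6]
```

play_rows(motion=[0, 0, -0.002, 0.0095, 0.0006, 0.0003, -0.6, 0, 0, -0.002, 0.0095, 0.0006, 0.0003, -0.6, 0, 0, -0.002, 0.0095, 0.0006, 0.0003, -0.6, 0, 0, 0, 0.008, 0.0005, 0, -0.6, 0, 0, 0, 0, 0, 0, -0.6])

```text
clock: 24.3
eef_pos: [629.8, 240.7, 13.1]
eef_rot: [2.05, 1.567, 0.504]
wrist_force: [0.2, -0.0, -0.6]
finger_gap: 75.3
```

```bash
python3 - <<'E'
from h import *
plan([629,240,11],down(np.radians(-88.75)),1,-0.6)
E
```

```text
err mm [-0.8 -0.7 -2.1] deg [ 0.13 -0.11 -0.2 ]
[0.002, -0.002, -0.004, 0.0021, -0.0009, 0.0007, -0.6]
```

play_rows(motion=[0, 0, -0.004, 0.0025, -0.001, 0.0007, -0.6, 0, 0, 0, 0, 0, 0, 0.6, 0, 0, 0, 0, 0, 0, 0.6, 0, 0, 0, 0, 0, 0, 0.6, 0, 0, 0, 0, 0, 0, 0.6, 0, 0, 0, 0, 0, 0, 0.6], newtons=25)

```text
clock: 24.9
eef_pos: [629.3, 240.0, 11.2]
eef_rot: [2.985, 1.569, 1.438]
wrist_force: [-0.3, 0.2, -0.2]
finger_gap: 54.9
```

play_rows(motion=[0, 0, 0, -0.015, 0, 0, 0.6, 0, 0, 0, -0.03, 0, 0, 0.6, 0, 0, 0, -0.04, 0, 0, 0.6, 0, 0, 0, -0.04, 0, 0, 0.6, 0, 0, 0, -0.04, 0, 0, 0.6, 0, 0, 0, -0.02, 0, 0, 0.6, 0, 0, 0, 0, 0, 0, 0.6])

```text
clock: 25.6
eef_pos: [628.4, 239.4, 209.9]
eef_rot: [2.391, 1.567, 0.844]
wrist_force: [0.5, -0.0, -0.7]
finger_gap: 55.0
```

```bash
python3 - <<'E'
from h import *
print(pose()[2]["wrist_force"],pose()[2]["joints"])
plan([463,449,190],down(np.radians(10)),14,0.6)
E
```

```text
[ 0.501535   -0.02480478 -0.65104826] [0.30878328 0.57748948 1.11753742 0.00198474 1.44324809 1.85514715]
err mm [-165.4  209.6  -19.9] deg [-9.861e+01  1.000e-02 -2.500e-01]
[-0.123, 0.0, -0.0, 0.0014, -0.0115, -0.0152, 0.6, -0.123, 0.0, -0.0, 0.0014, -0.0095, -0.0165, 0.6, -0.123, 0.0, -0.0, 0.0014, -0.0074, -0.0176, 0.6, -0.123, 0.0, -0.0, 0.0014, -0.0052, -0.0184, 0.6, -0.123, 0.0, -0.0, 0.0014, -0.0029, -0.0188, 0.6, -0.123, 0.0, -0.0, 0.0014, -0.0006, -0.0191, 0.6, -0.123, 0.0, -0.0, 0.0014, 0.0018, -0.019, 0.6, -0.123, 0.0, -0.0, 0.0014, 0.0041, -0.0186, 0.6, -0.123, 0.0, -0.0, 0.0014, 0.0063, -0.018, 0.6, -0.123, 0.0, -0.0, 0.0014, 0.0085, -0.0171, 0.6, -0.123, 0.0, -0.0, 0.0014, 0.0105, -0.0159, 0.6, -0.123, 0.0, -0.0, 0.0014, 0.0124, -0.0145, 0.6, -0.123, 0.0, -0.0, 0.0014, 0.0141, -0.0129, 0.6, -0.123, 0.0, -0.0, 0.0014, 0.0156, -0.011, 0.6]
```

play_rows(motion=[-0.123, 0, 0, 0.001, -0.0115, -0.015, 0.6, -0.123, 0, 0, 0.001, -0.0095, -0.0165, 0.6, -0.123, 0, 0, 0.001, -0.0075, -0.0175, 0.6, -0.123, 0, 0, 0.001, -0.005, -0.0185, 0.6, -0.123, 0, 0, 0.001, -0.003, -0.019, 0.6, -0.123, 0, 0, 0.001, -0.0005, -0.019, 0.6, -0.123, 0, 0, 0.001, 0.002, -0.019, 0.6, -0.123, 0, 0, 0.001, 0.004, -0.0185, 0.6, -0.123, 0, 0, 0.001, 0.0065, -0.018, 0.6, -0.123, 0, 0, 0.001, 0.0085, -0.017, 0.6, -0.123, 0, 0, 0.001, 0.0105, -0.016, 0.6, -0.123, 0, 0, 0.001, 0.0125, -0.0145, 0.6, -0.123, 0, 0, 0.001, 0.014, -0.013, 0.6, -0.123, 0, 0, 0.001, 0.0155, -0.011, 0.6, 0, 0, 0, 0, 0, 0, 0.6, 0, 0, 0, 0, 0, 0, 0.6])

```text
clock: 27.2
eef_pos: [444.6, 447.6, 181.7]
eef_rot: [-2.835, 1.556, -2.591]
wrist_force: [1.0, 0.3, -1.1]
finger_gap: 54.5
```

```bash
python3 - <<'E'
from h import *
print(pose()[2]["finger_gap"])
im,w=cloud("o_wrist.npz"); hsv=cv2.cvtColor(im,cv2.COLOR_BGR2HSV)
# bay floor/caddy base from earlier empty-bay views
for f in ("o","g"):
    im,w=cloud(f"{f}_wrist.npz"); x,y,z=w[...,0],w[...,1],w[...,2]
    a=np.radians(10); ex=np.array([np.sin(a),-np.cos(a)]); ey=np.array([np.cos(a),np.sin(a)])
    O=np.array([475,370.5])-45*ex
    cx=(w[...,:2]-O)@ex; cy=(w[...,:2]-O)@ey
    m=(cx>-110)&(cx<115)&(abs(cy)<100)&(z>5)&(z<11)
    hs=cv2.cvtColor(im,cv2.COLOR_BGR2HSV); m&=(hs[...,0]>14)&(hs[...,0]<35)&(hs[...,1]>60)
    q=np.c_[cx[m],cy[m]]; print(f,len(q),np.percentile(q,[.5,99.5],axis=0).round(1),cv2.minAreaRect(q.astype(np.float32)))
    m=(cx<8)&(cx>-100)&(abs(cy)<50)&(z>11.2)&(z<15); q=np.c_[cx[m],cy[m]]; print(" lips",len(q),np.percentile(q,[2,98],axis=0).round(1))
print("bay",O-33.5*ex,"O",O)
plan([463,449,70],down(a),4,.6)
E
```

```text
54.51892148300427
o 13019 [[-92.6 -79.3]
 [101.2  82.2]] ((3.9377899169921875, 2.0260238647460938), (164.04782104492188, 196.45516967773438), 89.90166473388672)
 lips 744 [[-87.8 -38.6]
 [-11.5  42.4]]
g 13866 [[-86.2 -79.3]
 [101.3  82.3]] ((5.671287536621094, 2.1469573974609375), (192.8522186279297, 164.494873046875), 0.10365130007266998)
 lips 489 [[-79.  -38.8]
 [-10.   42.6]]
bay [461.36861805 447.80740861] O [467.185832   414.81634889]
err mm [  18.4    1.4 -111.7] deg [ 3.95 -0.82  0.29]
[0.017, -0.004, 0.001, 0.0279, -0.0006, 0.0049, 0.6, 0.017, -0.004, 0.001, 0.0279, -0.0006, 0.0049, 0.6, 0.017, -0.004, 0.001, 0.0279, -0.0005, 0.0048, 0.6, 0.017, -0.004, 0.001, 0.0279, -0.0005, 0.0047, 0.6]
```

play_rows(motion=[0.034, -0.007, 0.002, 0.01, 0, 0.009, 0.6, 0.034, -0.007, 0.002, 0.02, 0, 0.008, 0.6, 0, 0, 0, 0.028, 0, 0, 0.6, 0, 0, 0, 0.025, 0, 0, 0.6, 0, 0, 0, 0.012, 0, 0, 0.6, 0, 0, 0, 0, 0, 0, 0.6, 0, 0, 0, 0, 0, 0, 0.6])

```text
clock: 27.9
eef_pos: [465.5, 446.8, 83.3]
eef_rot: [-0.853, 1.569, -0.702]
wrist_force: [0.2, 0.2, -1.1]
finger_gap: 54.5
```

```bash
python3 - <<'E'
from h import *
a=np.radians(10)
print(pose()[0],pose()[2]["qd"].round(3))
plan([463,448,45],down(a),2,.6)
look("r",cams=["wrist"])
E
```

```text
[465.50859334 446.77900868  83.32422669] [-0.006  0.002  0.    -0.001  0.001  0.006]
err mm [ -2.5   1.2 -38.3] deg [-1.33  0.06  0.07]
[-0.012, 0.001, 0.001, 0.0192, 0.0008, -0.0012, 0.6, -0.012, 0.001, 0.001, 0.0192, 0.0008, -0.0011, 0.6]
```

View pics/r_wrist.png

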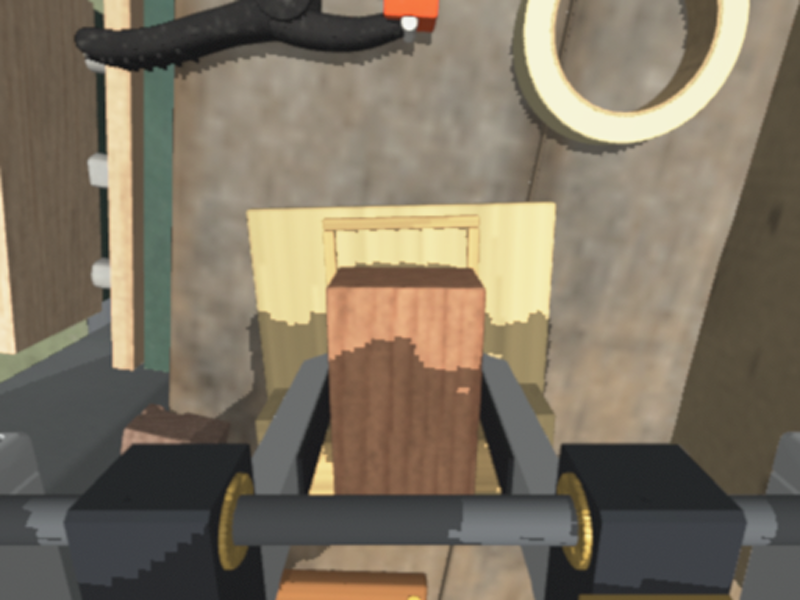

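play_rows(motion=[-0.012, 0.001, 0, 0.012, 0.001, -0.001, 0.6, -0.011, 0, 0, 0.015, 0.0005, -0.0013, 0.6, 0, 0, 0, 0.012, 0, 0, 0.6, 0, 0, 0, 0.006, 0, 0, 0.6, 0, 0, 0, 0, 0, 0, 0.6, 0, 0, 0, 0, 0, 0, 0.6])

```text
clock: 28.55
eef_pos: [463.4, 448.7, 36.4]
eef_rot: [0.071, 1.568, 0.247]
wrist_force: [0.4, 0.1, -0.4]
finger_gap: 54.5
```

```bash
python3 - <<'E'
from h import *
a=np.radians(10)
plan([463,448,20],down(a),3,.6)
E
```

```text
err mm [ -0.4  -0.7 -16.4] deg [ 0.1   0.15 -0.01]
[0.001, 0.001, -0.0, 0.0055, -0.0002, -0.0002, 0.6, 0.001, 0.001, -0.0, 0.0055, -0.0002, -0.0002, 0.6, 0.001, 0.001, -0.0, 0.0055, -0.0002, -0.0002, 0.6]
```

play_rows(motion=[0.001, 0.002, 0, 0.005, -0.0003, -0.0003, 0.6, 0, 0, 0, 0.005, 0, 0, 0.6, 0, 0, 0, 0.004, 0, 0, 0.6, 0, 0, 0, 0.001, 0, 0, 0.6, 0, 0, 0, 0.001, 0, 0, 0.6])

```text
clock: 29.05
eef_pos: [463.6, 448.6, 20.1]
eef_rot: [0.506, 1.569, 0.681]
wrist_force: [-0.5, 0.1, -0.7]
finger_gap: 54.7
```

play_rows(motion=[0, 0, 0, 0.001, 0, 0, 0.6, 0, 0, 0, 0.0005, 0, 0, 0.6, 0, 0, 0, 0.0005, 0, 0, 0.6])

```text
clock: 29.35
eef_pos: [463.6, 448.7, 18.9]
eef_rot: [0.525, 1.569, 0.7]
wrist_force: [-3.1, -3.4, 6.1]
finger_gap: 54.8
```

Contact on the floor at the expected height; release and lift away.

play_rows(motion=[0, 0, 0, 0, 0, 0, -0.3, 0, 0, 0, 0, 0, 0, -0.5, 0, 0, 0, 0, 0, 0, -0.5, 0, 0, 0, -0.01, 0, 0, -0.5, 0, 0, 0, -0.02, 0, 0, -0.5, 0, 0, 0, -0.04, 0, 0, -0.5, 0, 0, 0, -0.04, 0, 0, -0.5, 0, 0, 0, -0.04, 0, 0, -0.5, 0, 0, 0, -0.03, 0, 0, -0.5, 0, 0, 0, -0.02, -0.03, 0, -0.5, 0, 0, 0, -0.02, -0.04, 0, -0.5, 0, 0, 0, 0, -0.04, 0, -0.5, 0, 0, 0, 0, -0.03, 0, -0.5, 0, 0, 0, 0, 0, 0, -0.5])

```text
clock: 30.75
eef_pos: [487.4, 306.0, 256.1]
eef_rot: [0.323, 1.561, 0.501]
wrist_force: [0.3, 1.3, -0.4]
finger_gap: 70.4
```

```bash
python3 - <<'E'
from h import *
p,r,s=pose(); print(p,s["wrist_force"],s["clock"])
look("z",cams=["wrist","side"])
im,w=cloud("z_wrist.npz"); hsv=cv2.cvtColor(im,cv2.COLOR_BGR2HSV); x,y,z=w[...,0],w[...,1],w[...,2]
m=(np.hypot(x-464,y-449)<60)&(z>34)&(z<55)&(hsv[...,0]<14)&(hsv[...,1]>70)
m=cv2.morphologyEx(m.astype(np.uint8),cv2.MORPH_OPEN,np.ones((3,3)))
k,l,st,_=cv2.connectedComponentsWithStats(m)
m=l==1+np.argmax(st[1:,4]); print("block",np.percentile(z[m],[5,50,95]),cv2.minAreaRect(w[m][:,:2].astype(np.float32)))
xv,yv,N=bedframe(.115); B=np.array([439,213,80])
t=(w-B)@np.stack([xv,yv,N],1)
m=(abs(t[...,0])<75)&(abs(t[...,1])<32)&(abs(t[...,2]-7)<7)&(hsv[...,1]<60)
m=cv2.morphologyEx(m.astype(np.uint8),cv2.MORPH_OPEN,np.ones((3,3)))>0
Q=t[m]; print("iron in bed",cv2.minAreaRect(Q[:,:2].astype(np.float32)))
E
```

```text
[487.39753116 306.04082693 256.12147912] [ 0.31008118  1.28412766 -0.4207473 ] 30.75
block [39.06853343 40.55460529 41.92482178] ((473.8823547363281, 459.2972412109375), (27.26679039001465, 66.6944351196289), 10.129600524902344)
iron in bed ((0.8484573364257812, -0.4920082092285156), (130.94996643066406, 51.53610610961914), 0.01604621857404709)
```

View pics/z_wrist.png

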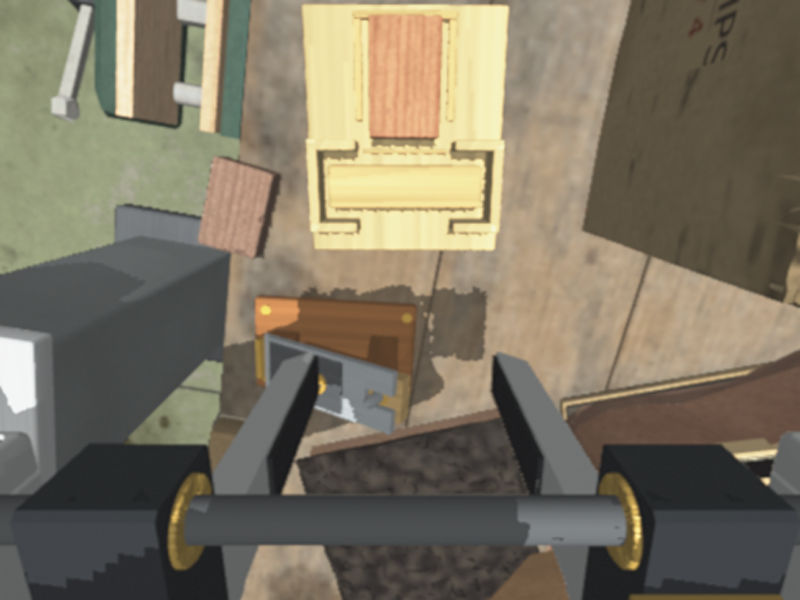

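View pics/z_side.png

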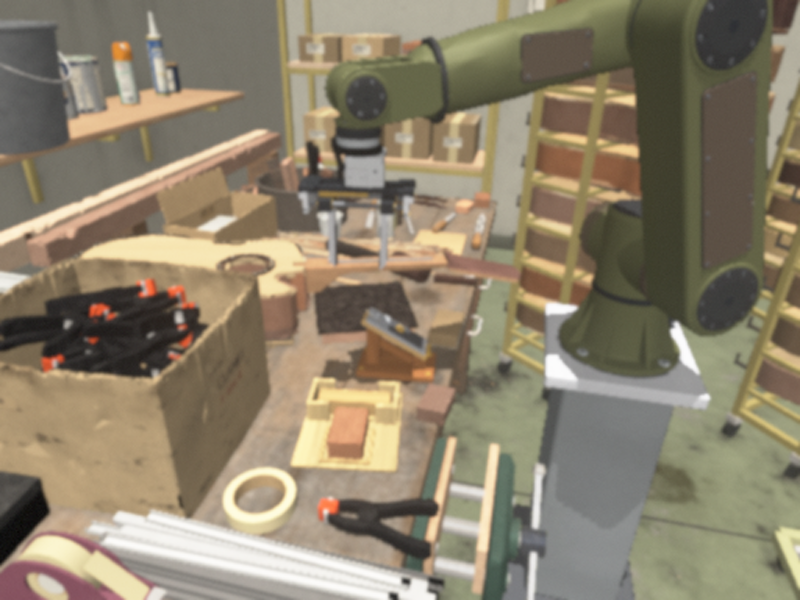

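```bash
python3 -c "
from cell import *
print(sign_off())"
```

```text
the job is handed in; nothing more can be done
None
```

The iron is on the honing bed and the hardwood block is back in its bay. I handed the job in at about 31 s of the 72 s allowed. I never touched the try square, sander or small block.

**What I did, in order:**
- **Block out:** I set it down on the clear spot, flat on the bench. My first grasp of it was too high, so I reopened and gripped it again lower before lifting.
- **Iron placed:** I gripped it across its width and tilted it to the bed. With the notch over the pin, I lowered it until it rested on the bed face, then let go.
- **Block back:** I lowered it into the bay until it touched the floor at the expected height, then released it and moved the arm clear.

**Last checks:**
- **Iron lying flat:** before release its face measured 30.1°, about 6 mm above the bed face (its own thickness). That fit used only the bare steel. An earlier, looser fit suggested about 1° less, but it also took in darker pixels round the pin.
- **Iron position:** it sits at about bed x = +1 mm, 0.5 mm off centre across, and is straight to within about 0.3°. The pin stands in the notch and the bevelled end is just inside the ledge. Measured while still held it was nearer +2.5 mm; both are inside the −1 to +6 mm range.
- **Block in the bay:** its top is level, at the same height as at the start. The last outline measurement of the block picked up only part of its top, so its position relies on the pictures and the release position. In the pictures it sits between the lips with gaps on both long sides.
- **Force on the iron:** the peak wrist force I read was about 55 N while seating it, under the 120 N limit. I eased it slightly and it had dropped to near zero once the fingers opened.

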